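# Take down the gluing stack on the flat wagon

## Robot

A 6-joint arm with a two-finger parallel gripper is mounted at the origin on the work surface. World frame = base frame: x ahead of the robot, y to its left, z up, the work surface at z = 0. Lengths are in m, angles in rad, forces in N, time in s.
With the tool pointing down it reaches from about 0.275 to 1 m from the base axis. Payload 8.4 kg.
Tool frame: the origin (TCP) lies at the very end of the fingers, on their centre line; the grasp point (between the pads) lies 19 mm behind it; z points along the fingers, y is the line along which they close (so a half turn about z gives the same grasp; the last joint's range is limited). The gripper opens to 85 mm and grips with 20 to 120 N. Pads are 22 mm wide; open, the fingers measure 114 mm over their backs; the gripper's body (76 mm by 85 mm) begins 54 mm behind the grasp point. The pads swing forward as they close: fully open they stand 13 mm farther back than shut.
Start: joints at [-1.299, 0.353, 1.633, -0, 1.155, -0.002], TCP at [0.169, -0.602, 0.204] pointing down, gripper open.
Joint ranges: [-2.63, 2.63], [-0.92, 2.1], [0.06, 2.66], [-1.3, 4.44], [0, 2.69], [-3.02, 3.02]. Speed limits (rad/s): [2.22, 2.22, 2.79, 3.14, 3.14, 3.14].

## Interface

Orientations are given as a unit quaternion [w, x, y, z].
In Python, from bench import arm gives the robot as it stands.
- The arm moves only by the tool servo_tool, never from a script. Its argument "steps" is a list of rows, each an object of numbers: "tx", "ty", "tz": the shift along the tool's x, y, z in mm; "ax", "ay", "az": the turn, a rotation vector about the tool's x, y, z in units of 10 degrees (1.0 is 10 degrees); "hand": the closure in counts, from 0 (fully open) to 255 (shut). A call has 1 to 12 rows; each row is the pose to reach, as a shift and turn from the pose commanded when the call began, along the tool's axes at that moment; what a row does not reach only later rows make up. A row lasts 1/8 s, in which the tool goes at most 62.5 mm and 10.7 degrees, less where a joint would pass 70% of its speed; a pose out of reach is approached as far as the arm can. A call with a gripper value outside its range is refused whole. The fingers move at their own pace and stop on an object; the grip force is fixed at half the most. Time passes only in rows, so rows that repeat a pose let the fingers close. It gives the time, the measured TCP pose, the force, the opening and the grip force at its end, in the units of the state.
- arm.read_state(): the state, without advancing time (a new reading comes with each control period).
- arm.capture(name): name is "scene" or "top"; returns a dict with "color" (400x640x3 uint8, red, green, blue), "z_map" (400x640 float32, m along the optical axis (not along the pixel's ray), 0 where there is no reading), "camera_matrix" (3x3 intrinsics, pixels), "pose" (4x4, takes a point from camera to world coordinates). Camera axes: x right, y up, looking along -z (the intrinsics and any distortion apply to the point x, -y, -z); pixel columns grow to the right and rows downward; lengths in m; the calibration is good to about 2 mm. A picture is of the moment at which its call begins.
- arm.finish_job(): hands the job in; it is judged then, once.
Trained networks look in a picture, given as the dict that the camera call returned (one of the last four; its "shot" number tells which), for a name from the list of things; names that differ only in an ending like _2 or _b are one class to them, and where a whole thing is asked for, a point or a joint stands for the part that bears it (a point fixed in the world has none). Each returns a list of dicts, best first, with "confidence" (0 to 1); they miss things now and then, are a little off and sometimes report something else, mostly with a low value. They report only what shows in the picture. A call takes as long as a camera call. They do not tell look-alikes from the thing itself.
- arm.find_in(picture, thing): "xyz" ([x, y, z] in m, in the coordinates of the camera as it stood for that picture, good to about 4 mm: the middle of the surface that is visible of it).
The state is a dict: "time": time; "joint_pos": joint angles; "qd": joint speeds; "joint_efforts": joint torques, N m; "tool_pos": TCP position; "tcp_rot": TCP orientation; "contact_force": force on the tool from outside, world axes, zero at the start; "torque": the same for the moment, N m; "finger_gap": opening from 0.0 (shut) to 1.0 (fully open); "grip_force": force on a finger pad.
Only numpy, scipy, OpenCV 4.12 (cv2) and the standard library are available. Lean on these libraries where they do the work, as an engineer would, in place of code of your own. Each camera call takes 0.05 s, during which the arm holds its last target. There are 200 camera calls.

## Task

The glue under the flat wagon's deck has set, so take the weighted stack down from the top, one piece at a time: the round brass weight into its round turned seat, the steel block into its rimmed wooden tray, the pressing board squarely onto the long cork rest, and last the flat wagon on its wheels into the empty slot of the stand, in line with the slot and midway along it. Lower each piece right down onto its place before letting go of it. Do not shift the wagon while anything still lies on it, and do not disturb the tender and the guards van already in the stand.

Things in the scene. Friction and masses are not known exactly. Their poses are not given: they have to be found in the camera images.
- weight: Round brass knob weight, top of the stack, standing on the steel block (0.13 to 0.27 kg). Body 34 mm diameter, 21 mm high, narrowing above to a neck and a straight round knob 16 mm in diameter between 28 and 40 mm above its foot; grip the knob. Origin: centre of its underside; z up; x has no meaning.
- block: Plain bright steel block with four small dark holes in its top, 70 x 40 x 22 mm (x, y, z; 0.32 to 0.65 kg), lying on the pressing board. Origin: centre of its underside; x along its length.
- caul: The pressing board: flat plywood board with a cork underface, 130 x 48 x 12 mm (x, y, z; light), lying lengthwise on the wagon's deck. Origin: centre of its underside; x along its length.
- wagon: Rust-brown brass four-wheeled flat wagon, bottom of the stack, standing on the shelf (0.17 to 0.34 kg). Planked deck 190 x 58 mm, sides flush and upright between 18 and 30 mm above the wheel treads (deck top 30 mm); 208 mm long over buffers; below the sides 50 mm wide. Wheels do not turn; ends alike, either may lead. Origin: on the ground under its centre; x along its length.
- seat: Place of the round weight: low turned wooden ring-shaped seat, fixed, 78 mm across and 10 mm high, with a round flat-bottomed well 56 mm across whose floor is 5 mm above the shelf. Origin: centre of its underside, at shelf height.
- tray: Place of the steel block: small open rectangular wooden tray, fixed, 100 x 70 mm outside (x, y), 92 x 62 mm inside, rim 10 mm high, floor 4 mm above the shelf. Block and tray lie lengthwise alike. Origin: centre of its underside; x along its length.
- rest: Place of the pressing board: long low wooden rest, fixed, 172 x 72 mm (x, y), with a flat cork top 8 mm above the shelf between two raised end stops 16 mm high and 152 mm apart; open along its long sides. The board lies lengthwise between the end stops. Origin: centre of its underside; x along its length.
- stand: Slotted wooden stand, fixed: board 230 mm (x) by 320 mm (y) with three parallel open-ended slots along x, each 70 mm wide and 10 mm deep, floors 10 mm and ribs 20 mm above the shelf. Origin: on the floor of the empty slot (at the stand's -y side), at its middle; the other two slots, 105 and 210 mm to its +y, hold the tender and the van.
- tender: Black locomotive tender standing in a slot of the stand, 172 mm long over buffers, 58 wide, 72 high; to be left alone. Origin: under its centre on the slot floor; x along its length.
- van: Teal guards van with a grey curved roof standing in a slot of the stand, 164 mm long over buffers, 58 wide, 86 high with its chimney; to be left alone. Origin: under its centre on the slot floor; x along its length.
Not all that is in view belongs to the job. What is shaped like the tray but green or purple is not meant.

How it is judged:
On the way, in this order (a step that is already met when the one before it is completed fails the run):
1. the round weight is lowered by the gripper into its seat (still held when within 8 mm of standing there) (contact force between the fingers and weight above 1 N and z of weight in the frame of seat between 0.001 and 0.013 m and angle between weight's own z axis and vertical below 0.1 rad and horizontal distance between weight and seat below 0.013 m), for 0.05 s.
2. the steel block is lowered by the gripper into its tray (still held when within 8 mm of standing there) (contact force between the fingers and block above 1 N and z of block in the frame of tray between 0 and 0.012 m and angle between block's own z axis and vertical below 0.1 rad and horizontal distance between block and tray below 0.017 m and angle between the x axis of block and the x axis of tray, either way round below 0.35 rad), for 0.05 s.
3. the pressing board is lowered by the gripper onto its cork rest (still held when within 8 mm of standing there) (contact force between the fingers and caul above 1 N and z of caul in the frame of rest between 0.004 and 0.016 m and angle between caul's own z axis and vertical below 0.1 rad and horizontal distance between caul and rest below 0.015 m and angle between the x axis of caul and the x axis of rest, either way round below 0.2 rad), for 0.05 s.
4. the wagon is lowered by the gripper into the empty slot (still held when within 8 mm of standing there) (contact force between the fingers and wagon above 1 N and z of wagon in the frame of stand between -0.004 and 0.008 m and angle between wagon's own z axis and vertical below 0.1 rad and angle between the x axis of wagon and the x axis of stand, either way round below 0.12 rad and x of wagon in the frame of stand between -0.015 and 0.015 m and y of wagon in the frame of stand between -0.012 and 0.012 m), for 0.05 s.
At the end, for the whole second after the job is handed in: Weight flat in its seat's well (13 mm), block flat in its tray (17 mm, 0.35 rad), board flat on its rest (15 mm, 0.2 rad), wagon on the slot floor (15 mm along, 12 mm across, 0.12 rad); heights to 4 mm; all released and at rest; tender and van within 12 mm of their starts (z of weight in the frame of seat between 0.001 and 0.009 m and angle between each of weight, block, caul, wagon, tender, van's own z axis and vertical below 0.1 rad and horizontal distance between weight and seat below 0.013 m and z of block in the frame of tray between 0 and 0.008 m and horizontal distance between block and tray below 0.017 m and angle between the x axis of block and the x axis of tray, either way round below 0.35 rad and z of caul in the frame of rest between 0.004 and 0.012 m and horizontal distance between caul and rest below 0.015 m and angle between the x axis of caul and the x axis of rest, either way round below 0.2 rad and z of wagon in the frame of stand between -0.004 and 0.004 m and angle between the x axis of wagon and the x axis of stand, either way round below 0.12 rad and x of wagon in the frame of stand between -0.015 and 0.015 m and y of wagon in the frame of stand between -0.012 and 0.012 m and linear speed of each of weight, block, caul, wagon below 0.02 m/s and angular speed of each of weight, block, caul, wagon below 0.2 rad/s and distance of each of tender, van from where it was at the start of the episode below 0.012 m); the robot touches nothing.
It fails at once if the wagon is shifted more than 20 mm while the pressing board still lies on it (distance of wagon from where it was at the start of the episode above 0.02 m and z of caul in the frame of wagon between 0.022 and 0.034 m and horizontal distance between caul and wagon below 0.06 m).
It fails at once if the tender or the guards van is disturbed (moved more than 12 mm or tipped) (not (distance of tender from where it was at the start of the episode below 0.012 m) or not (distance of van from where it was at the start of the episode below 0.012 m) or not (angle between tender's own z axis and vertical below 0.1 rad) or not (angle between van's own z axis and vertical below 0.1 rad)).
It also fails if it takes over 118 s, if anything falls off the work surface, if the arm or the gripper's body presses on something with over 40 N, if the wrist force passes 120 N, or if a joint passes its speed limit or range.

## Working session

There is one attempt and no reset: what is moved stays moved. The work goes in short steps, Python scripts to look and compute and a tool call to move; the robot and the scene stay as the last step left them, time stands still between calls to the robot, and variables do not carry over. Pictures are saved under pics/ and viewed, at most 14 in all, crops included, and the job is handed in when it is done.

Besides the shell and the picture viewer there is one more tool, called by a JSON object that holds its "api" and its "payload", one argument or row to a line. servo_tool: Moves the arm, as the interface text tells. Its arguments: {"type":"object","properties":{"steps":{"type":"array"}},"required":["steps"]}

```bash
mkdir -p pics; cat > h.py <<'E'
import numpy as np, cv2
from bench import arm
def cap(n,fn=None):
    p=arm.capture(n)
    if fn: cv2.imwrite('pics/'+fn,p['color'][:,:,::-1])
    return p
def cloud(p):
    K=np.array(p['camera_matrix']);z=p['z_map'];v,u=np.mgrid[:400,:640]
    c=np.stack([(u-K[0,2])*z/K[0,0],-(v-K[1,2])*z/K[1,1],-z],-1)
    T=np.array(p['pose']);w=c@T[:3,:3].T+T[:3,3]; w[z==0]=np.nan; return w
def w(p,c):
    T=np.array(p['pose']);return T[:3,:3]@np.array(c)+T[:3,3]
def px(p,x):
    T=np.array(p['pose']);K=np.array(p['camera_matrix']);c=T[:3,:3].T@(np.array(x)-T[:3,3])
    return [int(K[0,0]*c[0]/-c[2]+K[0,2]),int(K[1,1]*-c[1]/-c[2]+K[1,2])]
def find(p,n,k=3):
    for d in arm.find_in(p,n)[:k]:
        x=w(p,d['xyz']);print(n,round(d['confidence'],2),x.round(4),px(p,x))
E
python3 - <<'E'
from h import *
for c in('top','scene'):
    p=cap(c,c+'0.png');print(c,np.array(p['pose']).round(3).tolist(),np.array(p['camera_matrix']).round(0).tolist())
    for n in 'weight block caul wagon seat tray rest stand tender van'.split(): find(p,n)
print(arm.read_state())
E
```

```text
top [[0.025, 0.998, -0.063, 0.371], [-1.0, 0.025, 0.0, -0.0], [0.002, 0.063, 0.998, 1.452], [0.0, 0.0, 0.0, 1.0]] [[401.0, 0.0, 319.0], [0.0, 401.0, 199.0], [0.0, 0.0, 1.0]]
weight 0.46 [0.4895 0.0102 0.0882] [316, 189]
block 0.71 [0.495  0.0148 0.0664] [315, 188]
caul 0.78 [0.4525 0.0152 0.0454] [314, 201]
caul 0.34 [ 0.5155 -0.4218  0.0016] [435, 187]
wagon 0.96 [0.4197 0.0212 0.033 ] [312, 210]
wagon 0.46 [0.4749 0.3637 0.0601] [214, 192]
wagon 0.38 [ 0.5157 -0.4223  0.001 ] [435, 187]
seat 0.9 [ 0.5989 -0.2286  0.0093] [383, 163]
tray 0.88 [ 5.205e-01 -4.221e-01  5.000e-04] [435, 186]
tray 0.72 [ 0.2515 -0.4163  0.0043] [433, 261]
tray 0.69 [ 0.6909 -0.4786  0.0008] [451, 140]
rest 0.69 [ 0.4111 -0.2354  0.0102] [384, 215]
stand 0.6 [0.4565 0.3158 0.0071] [231, 198]
stand 0.24 [0.4747 0.3618 0.0592] [215, 192]
tender 0.83 [0.4784 0.3634 0.0624] [214, 191]
tender 0.23 [0.4751 0.4658 0.0798] [183, 191]
van 0.56 [0.4747 0.4664 0.0798] [183, 191]
van 0.2 [0.4768 0.3621 0.0602] [215, 191]
scene [[0.592, -0.417, 0.69, 1.213], [0.806, 0.321, -0.497, -0.55], [-0.014, 0.85, 0.527, 0.653],
[... 724 characters left out ...]
1.29943810e+00,  3.52954595e-01,  1.63341768e+00, -1.33539059e-06,
        1.15518444e+00, -2.38999916e-03]), 'qd': array([ 7.82212707e-04,  1.34049665e-03, -1.06574258e-03, -7.50171172e-04,
       -4.07789536e-04,  9.75257471e-05]), 'joint_efforts': array([ 6.92120375e-04, -6.05173016e+01, -3.42451215e+01, -2.43744817e-04,
        8.61506633e-04, -2.00639130e-05]), 'tool_pos': array([ 0.16896958, -0.60172706,  0.20380177]), 'tcp_rot': array([1.78918180e-05, 9.90647317e-01, 1.36447402e-01, 1.80435216e-06]), 'contact_force': array([ 0.79018452, -0.043634  ,  0.15011969]), 'torque': array([ 1.39526576e-05, -2.12434339e-03,  4.00710374e-02]), 'grip_force': 0.0, 'finger_gap': 0.9981398186778448}
```

View pics/top0.png

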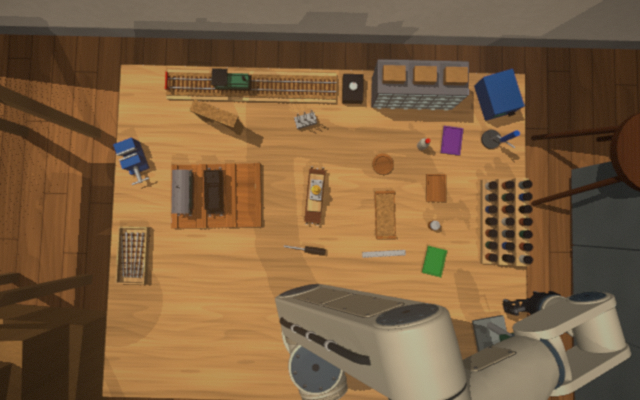

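```bash
python3 - <<'E'
from h import *
p=cap('top');c=p['color'][:,:,::-1]
a=cv2.resize(c[140:240,270:350],None,fx=5,fy=5,interpolation=cv2.INTER_CUBIC)
b=cv2.resize(c[125:275,360:470],None,fx=3.33,fy=3.33,interpolation=cv2.INTER_CUBIC)[:500]
b=cv2.copyMakeBorder(b,0,500-len(b),0,0,cv2.BORDER_CONSTANT)
cv2.imwrite('pics/crop0.png',np.hstack([a,b]))
E
```

```text
(no output)
```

View pics/crop0.png

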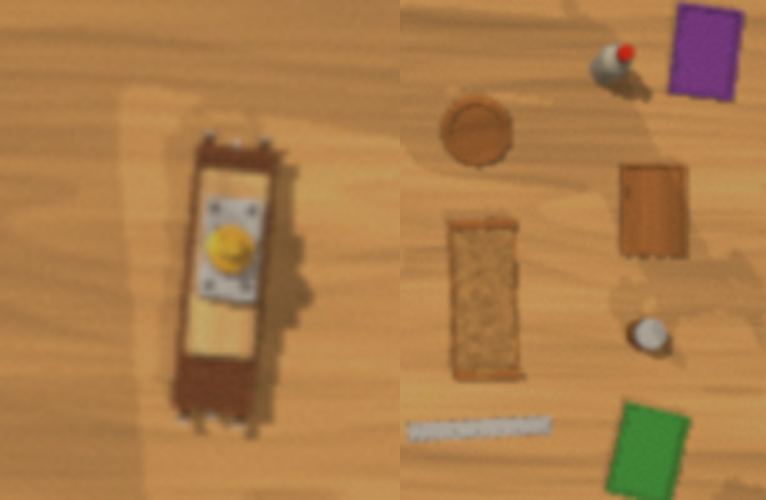

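Top view: the stack is at (315,195), with the round seat at (383,164), the cork rest at (385,215) and the stand at (216,195). Tray candidates are brown (436,187), purple (452,140) and green (434,261). I choose the plain wooden one at (436,187), which the close crop confirms. There are a small glass jar at (434,226) and a bottle at (424,145) to avoid.

```bash
cat >> h.py <<'E'
def rect(W,m,msg,pad=0):
    P=W[m][:,:2].astype(np.float32)
    if len(P)<5: print(msg,'few');return
    (c,s,a)=cv2.minAreaRect(P*1000); 
    if s[0]<s[1]: a-=90; s=s[::-1]
    print(msg,'n',len(P),'c',np.round(c,1),'size',np.round(s,1),'longaxis deg',round((a+90)%180-90,1),'mean',(P.mean(0)*1000).round(1),'z',np.round(np.nanmedian(W[m][:,2])*1000,1))
def box(W,x0,x1,y0,y1,z0,z1):
    return (W[...,0]>x0)&(W[...,0]<x1)&(W[...,1]>y0)&(W[...,1]<y1)&(W[...,2]>z0)&(W[...,2]<z1)
E
python3 - <<'E'
from h import *
p=cap('top');W=cloud(p)
S=(.35,.62,-.07,.09)
for a,b,n in((.088,.12,'knob'),(.070,.085,'wbody'),(.058,.070,'block'),(.036,.05,'caul'),(.024,.036,'wagon'),(.02,.15,'all')): rect(W,box(W,*S,a,b),n)
hsv=cv2.cvtColor(p['color'],cv2.COLOR_RGB2HSV)
rect(W,box(W,.53,.66,-.29,-.17,.006,.016),'seat rim')
rect(W,box(W,.45,.59,-.48,-.36,.006,.016),'tray rim')
rect(W,box(W,.31,.51,-.30,-.17,.012,.022),'rest stops')
rect(W,box(W,.31,.51,-.30,-.17,.005,.022),'rest all')
rect(W,box(W,.3,.64,.15,.58,.014,.026),'stand ribs')
rect(W,box(W,.3,.64,.15,.58,.006,.026),'stand')
rect(W,box(W,.3,.64,.30,.415,.04,.09),'tender')
rect(W,box(W,.3,.64,.415,.53,.04,.1),'van')
rect(W,box(W,.33,.45,-.47,-.35,.02,.2),'jar'); rect(W,box(W,.58,.72,-.45,-.33,.02,.2),'bottle')
m=box(W,.3,.6,-.2,.13,-.01,.01);print('table z',np.nanmedian(W[m][:,2]))
# slices of stand in y
for y in np.arange(.18,.56,.01):
    m=(abs(W[...,1]-y)<.005)&(W[...,0]>.40)&(W[...,0]<.6)&(W[...,2]<.2);print(round(y,2),np.round(np.nanmedian(W[m][:,2])*1000),end=' ')
E
```

```text
knob n 36 c [490.9  12.5] size [30.6 26.6] longaxis deg -29.3 mean [491.  12.] z 96.3
wbody n 21 c [490.9  12.6] size [32.2 32.1] longaxis deg 8.5 mean [487.7  13.1] z 82.1
block n 142 c [493.8  12.9] size [69.7 39.8] longaxis deg -3.8 mean [493.9  13.6] z 63.4
caul n 267 c [472.7  15.5] size [166.7  54. ] longaxis deg -4.3 mean [474.4  17.6] z 41.5
wagon n 373 c [475.5  17. ] size [208.4  58.3] longaxis deg -4.3 mean [460.2  19.3] z 29.3
all n 889 c [475.5  17. ] size [208.4  58.3] longaxis deg -4.3 mean [473.5  17. ] z 39.0
seat rim n 252 c [ 589.9 -229.2] size [124.6 119.1] longaxis deg -2.7 mean [ 597.9 -226.9] z 8.9
tray rim n 206 c [ 522.3 -419.8] size [119.8  97. ] longaxis deg -11.4 mean [ 515.7 -418.6] z 8.2
rest stops n 172 c [ 414.1 -238.5] size [169.7  71.6] longaxis deg 2.6 mean [ 416.8 -237.4] z 14.6
rest all n 775 c [ 411.5 -235.2] size [196.1 128.9] longaxis deg -0.8 mean [ 415.5 -237.2] z 8.7
stand ribs n 1810 c [468.4 371.5] size [322.4 230.4] longaxis deg -87.4 mean [465.8 350. ] z 19.2
stand n 3712 c [471.  364.6] size [429.3 335.2] longaxis deg -89.8 mean [462.9 342.7] z 13.6
tender n 751 c [479.4 370. ] size [168.   56.6] longaxis deg 3.9 mean [480.9 370.4] z 64.4
van n 849 c [473.5 477.7] size [149.9  59.9] longaxis deg 3.2 mean [473.7 474. ] z 83.2
jar n 74 c [ 380.5 -407.5] size [29.5 28.2] longaxis deg -89.0 mean [ 380.7 -406.9] z 44.1
bottle n 111 c [ 666.7 -362.5] size [33.3 27.2] longaxis deg 26.1 mean [ 664.8 -361.1] z 63.4
table z -0.0005647497894970543
0.18 -0.0 0.19 -0.0 0.2 0.0 0.21 1.0 0.22 19.0 0.23 18.0 0.24 9.0 0.25 9.0 0.26 10.0 0.27 9.0 0.28 9.0 0.29 9.0 0.3 11.0 0.31 19.0 0.32 19.0 0.33 19.0 0.34 18.0 0.35 45.0 0.36 61.0 0.37 62.0 0.38 62.0 0.39 66.0 0.4 64.0 0.41 16.0 0.42 19.0 0.43 18.0 0.44 18.0 0.45 35.0 0.46 81.0 0.47 84.0 0.48 85.0 0.49 84.0 0.5 81.0 0.51 15.0 0.52 12.0 0.53 18.0 0.54 0.0 0.55 -0.0 0.56 -1.0
```

```bash
cat >> h.py <<'E'
from scipy.spatial.transform import Rotation as Ro
def go(x,y,z,yaw):  # mm, deg of tool x
    s=arm.read_state();q=s['tcp_rot'];R=Ro.from_quat([q[1],q[2],q[3],q[0]])
    t=np.radians(yaw);X=np.array([np.cos(t),np.sin(t),0]);Z=np.array([0,0,-1.]);T=Ro.from_matrix(np.array([X,np.cross(Z,X),Z]).T)
    d=R.inv().apply(np.array([x,y,z])-1000*s['tool_pos']);r=np.degrees((R.inv()*T).as_rotvec())/10
    print('go',[x,y,z,yaw],'t',d.round(1),'a',r.round(3),'time',s['time'])
E
python3 - <<'E'
from h import *
p=cap('top');W=cloud(p);h=cv2.cvtColor(p['color'],cv2.COLOR_RGB2HSV).astype(int)
for n,u,v in(('tray',436,187),('seat',383,164),('table',410,187),('caul',314,213),('deck',312,219)): print(n,h[v-1:v+2,u-1:u+2].reshape(-1,3).mean(0).round())
def seg(n,u,v,r,tol,dv):
    g=p['color'].astype(int);ref=g[v-dv:v+dv+1,u-dv:u+dv+1].reshape(-1,3).mean(0)
    m=(abs(g-ref).sum(-1)<tol).astype(np.uint8);m[:v-r]=0;m[v+r:]=0;m[:,:u-r]=0;m[:,u+r:]=0
    m=cv2.morphologyEx(m,cv2.MORPH_CLOSE,np.ones((3,3)))
    _,l=cv2.connectedComponents(m);rect(W,(l==l[v,u])&np.isfinite(W[...,0]),n)
for t in(60,80,100):
    seg('tray',436,187,28,t,2);seg('seat',383,164,18,t,2);seg('caul',314,213,40,t,1)
rect(W,box(W,.38,.458,-.02,.05,.0385,.046),'caul lo');rect(W,box(W,.53,.58,-.03,.05,.0385,.046),'caul hi')
go(491,12.5,200,-4)
E
```

```text
tray [ 13. 180. 153.]
seat [ 14. 178. 133.]
table [ 16. 146. 194.]
caul [ 11. 165. 104.]
deck [ 11. 167. 105.]
tray n 755 c [ 507.3 -451.6] size [141.1 127.6] longaxis deg -88.9 mean [ 507.8 -427.9] z 3.0
seat n 376 c [ 595.9 -227.1] size [79.2 75.9] longaxis deg -87.1 mean [ 596.1 -227.4] z 6.5
caul n 370 c [468.7   3.1] size [184.1  84.4] longaxis deg -4.3 mean [438.9   4.1] z 27.0
tray n 1365 c [ 523.8 -417.1] size [266.1 113.4] longaxis deg 34.2 mean [ 526.3 -415.4] z 1.3
seat n 402 c [ 596.1 -228.6] size [85.4 77.5] longaxis deg 69.8 mean [ 596.7 -227.1] z 6.3
caul n 529 c [464.5   2.5] size [193.   89.6] longaxis deg -5.4 mean [444.3   0.9] z 24.9
tray n 1850 c [ 521.4 -421.6] size [202.2 201.3] longaxis deg 1.6 mean [ 518.2 -416.9] z 0.8
seat n 637 c [ 603.7 -231.3] size [135.3  91.4] longaxis deg -81.8 mean [ 603.2 -234.7] z 3.8
caul n 617 c [462.4   3.4] size [196.7  92. ] longaxis deg -3.9 mean [450.3   2.5] z 24.8
caul lo n 122 c [439.3  18.5] size [47.5 37.7] longaxis deg 86.2 mean [438.6  18.6] z 41.8
caul hi n 55 c [541.3  11.7] size [46.  18.4] longaxis deg -88.4 mean [540.6  12.8] z 41.9
go [491, 12.5, 200, -4] t [ 476.1 -504.3    3.8] a [-0.    -0.     1.969] time 1.25
```

{"api": "servo_tool", "payload": {
  "steps": [
    {"tx":476,"ty":-504,"tz":0,"az":1.97,"hand":120},
    {"tx":476,"ty":-504,"tz":0,"az":1.97,"hand":120},
    {"tx":476,"ty":-504,"tz":0,"az":1.97,"hand":120},
    {"tx":476,"ty":-504,"tz":0,"az":1.97,"hand":120},
    {"tx":476,"ty":-504,"tz":0,"az":1.97,"hand":120},
    {"tx":476,"ty":-504,"tz":0,"az":1.97,"hand":120},
    {"tx":476,"ty":-504,"tz":0,"az":1.97,"hand":120},
    {"tx":476,"ty":-504,"tz":0,"az":1.97,"hand":120},
    {"tx":476,"ty":-504,"tz":0,"az":1.97,"hand":120},
    {"tx":476,"ty":-504,"tz":0,"az":1.97,"hand":120},
    {"tx":476,"ty":-504,"tz":0,"az":1.97,"hand":120},
    {"tx":476,"ty":-504,"tz":0,"az":1.97,"hand":120}
  ]
}}

```text
invalid input at $.steps[0]: expected keys tx, ty, tz, ax, ay, az, hand
```

```bash
python3 - <<'E'
from h import *
print(arm.read_state()['finger_gap'])
go(491,12.5,130,-4)
p=cap('scene');c=p['color'][:,:,::-1]
u,v=px(p,[.491,.0125,.12]);print(u,v)
cv2.imwrite('pics/s1.png',cv2.resize(c[v-80:v+80,u-100:u+100],None,fx=3.5,fy=3.5,interpolation=cv2.INTER_CUBIC))
p=cap('top');K=p['camera_matrix'];W=cloud(p)
for n,u,v in(('trayc',436.1,188.3),('knobimg',316,189)):
    T=np.array(p['pose']);d=T[:3,:3]@np.array([(u-K[0][2])/K[0][0],-(v-K[1][2])/K[1][1],-1]);print(n,(T[:3,3]+d*((.01-T[2,3])/d[2])).round(4))
E
```

```text
1.0033806807191332
go [491, 12.5, 130, -4] t [ 476.1 -504.3   73.8] a [-0.    -0.     1.969] time 1.25
333 187
trayc [ 0.5131 -0.4209  0.01  ]
knobimg [0.4997 0.0126 0.01  ]
```

View pics/s1.png

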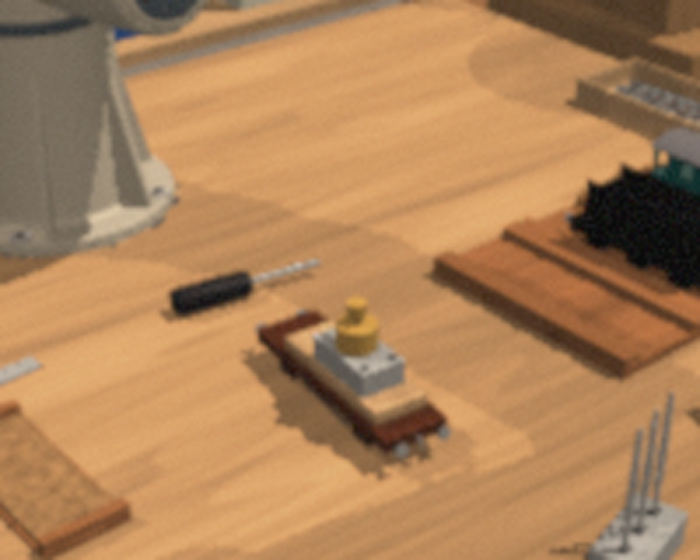

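The move was refused because every row needs all the keys. The scene view shows the stack undisturbed, with the knob at crop (357,305).

{"api": "servo_tool", "payload": {
  "steps": [
    {"tx":476,"ty":-504,"tz":0,"ax":0,"ay":0,"az":1.97,"hand":120},
    {"tx":476,"ty":-504,"tz":0,"ax":0,"ay":0,"az":1.97,"hand":120},
    {"tx":476,"ty":-504,"tz":0,"ax":0,"ay":0,"az":1.97,"hand":120},
    {"tx":476,"ty":-504,"tz":0,"ax":0,"ay":0,"az":1.97,"hand":120},
    {"tx":476,"ty":-504,"tz":0,"ax":0,"ay":0,"az":1.97,"hand":120},
    {"tx":476,"ty":-504,"tz":0,"ax":0,"ay":0,"az":1.97,"hand":120},
    {"tx":476,"ty":-504,"tz":0,"ax":0,"ay":0,"az":1.97,"hand":120},
    {"tx":476,"ty":-504,"tz":0,"ax":0,"ay":0,"az":1.97,"hand":120},
    {"tx":476,"ty":-504,"tz":0,"ax":0,"ay":0,"az":1.97,"hand":120},
    {"tx":476,"ty":-504,"tz":0,"ax":0,"ay":0,"az":1.97,"hand":120},
    {"tx":476,"ty":-504,"tz":0,"ax":0,"ay":0,"az":1.97,"hand":120},
    {"tx":476,"ty":-504,"tz":0,"ax":0,"ay":0,"az":1.97,"hand":120}
  ]
}}

```text
time: 2.85
tool_pos: [0.4926, 0.0156, 0.2039]
tcp_rot: [-0.0, 0.999, -0.033, 0.001]
contact_force: [-0.5, -1.3, 0.5]
finger_gap: 0.529
grip_force: 0.0
```

```bash
python3 - <<'E'
from h import *
print(arm.read_state()['finger_gap'])
go(491,12.5,130,-4)
E
```

```text
0.5286213780930408
go [491, 12.5, 130, -4] t [-1.5  3.2 73.9] a [-0.004 -0.006  0.024] time 2.85
```

{"api": "servo_tool", "payload": {
  "steps": [
    {"tx":0,"ty":0,"tz":50,"ax":0,"ay":0,"az":0,"hand":120},
    {"tx":0,"ty":0,"tz":74,"ax":0,"ay":0,"az":0,"hand":120},
    {"tx":0,"ty":0,"tz":74,"ax":0,"ay":0,"az":0,"hand":120},
    {"tx":0,"ty":0,"tz":74,"ax":0,"ay":0,"az":0,"hand":120}
  ]
}}

```text
time: 3.35
tool_pos: [0.4916, 0.0117, 0.1308]
tcp_rot: [0.0, 0.999, -0.035, 0.001]
contact_force: [0.5, 1.2, 0.0]
finger_gap: 0.527
grip_force: 0.0
```

```bash
python3 - <<'E'
from h import *
print(arm.read_state()['finger_gap'])
go(491,12.5,90,-4)
p=cap('scene');c=p['color'][:,:,::-1]
u,v=px(p,[.491,.0125,.1]);print(u,v,px(p,arm.read_state()['tool_pos']))
cv2.imwrite('pics/s2.png',cv2.resize(c[v-60:v+40,u-65:u+65],None,fx=5,fy=5,interpolation=cv2.INTER_CUBIC))
E
```

```text
0.5274598038531974
go [491, 12.5, 90, -4] t [-0.7 -0.7 40.8] a [-0.    -0.007 -0.005] time 3.35
333 193 [333, 183]
```

View pics/s2.png

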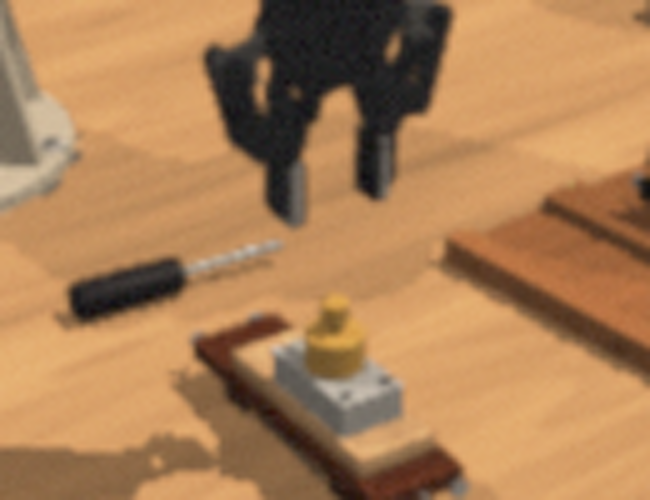

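```bash
python3 - <<'E'
from h import *
for n in('scene','top'):
    p=cap(n);W=cloud(p);m=box(W,.45,.53,-.06,.09,.11,.2)
    P=W[m];print(n,len(P),arm.read_state()['tool_pos'])
    for z in range(110,200,6):
        q=P[(P[:,2]*1000>=z)&(P[:,2]*1000<z+6)]
        if len(q):print(z,len(q),(q.min(0)*1000).round(),(q.max(0)*1000).round())
W=cloud(cap('scene'));m=box(W,.46,.52,-.02,.04,.08,.112);P=W[m];print('knob',P[:,2].max(),np.median(P[P[:,2]>.095],0))
E
```

```text
scene 215 [0.49195494 0.01187853 0.13115017]
158 6 [487. -16. 160.] [504.  37. 164.]
164 26 [482. -23. 164.] [506.  44. 170.]
170 37 [482. -25. 170.] [507.  48. 176.]
176 35 [482. -23. 176.] [507.  49. 182.]
182 38 [482. -25. 182.] [507.  49. 188.]
188 38 [482. -24. 188.] [508.  48. 194.]
194 35 [484. -25. 194.] [508.  47. 200.]
top 0 [0.49187835 0.01196656 0.13104053]
knob 0.10554298283600039 [0.49596873 0.01143589 0.10180356]
```

```bash
python3 - <<'E'
from h import *
p=cap('scene');W=cloud(p)
for z in(.13,.145,.16): print(z,px(p,[.492,-.018,z]),px(p,[.492,.042,z]),px(p,[.492,-.012,z]))
for v in range(166,186,2): print(v,(W[v,326]*1000).round(),(W[v,343]*1000).round())
s=arm.read_state();print(s['joint_pos'])
E
```

```text
0.13 [324, 187] [342, 180] [326, 186]
0.145 [324, 182] [342, 175] [326, 182]
0.16 [324, 177] [342, 170] [326, 176]
166 [498. -18. 196.] [501.  35. 181.]
168 [496. -16. 189.] [502.  34. 175.]
170 [496. -16. 183.] [499.  37. 167.]
172 [499. -19. 180.] [502.  34. 164.]
174 [496. -16. 171.] [277. 220.   0.]
176 [498. -18. 167.] [289. 210.   1.]
178 [267. 154.   2.] [297. 203.  -1.]
180 [276. 147.   1.] [309. 194.  -0.]
182 [284. 141.  -1.] [324. 182.   3.]
184 [300. 129.   2.] [331. 176.   0.]
[2.15497748e-02 2.35861828e-01 1.98423191e+00 4.98781937e-06
 9.19850977e-01 1.66254676e+00]
```

The fingertips appear about 30 mm higher than the reported TCP. I'll close the hand in the air and measure how the tip moves.

{"api": "servo_tool", "payload": {
  "steps": [
    {"tx":0,"ty":0,"tz":0,"ax":0,"ay":0,"az":0,"hand":225},
    {"tx":0,"ty":0,"tz":0,"ax":0,"ay":0,"az":0,"hand":225},
    {"tx":0,"ty":0,"tz":0,"ax":0,"ay":0,"az":0,"hand":225},
    {"tx":0,"ty":0,"tz":0,"ax":0,"ay":0,"az":0,"hand":225},
    {"tx":0,"ty":0,"tz":0,"ax":0,"ay":0,"az":0,"hand":225}
  ]
}}

```text
time: 4.22
tool_pos: [0.4909, 0.0122, 0.1297]
tcp_rot: [0.0, 0.999, -0.035, -0.0]
contact_force: [0.2, -0.3, -0.1]
finger_gap: 0.12
grip_force: 0.0
```

```bash
cat >> h.py <<'E'
def tips(fn=None):
    p=cap('scene');W=cloud(p);s=arm.read_state();t=s['tool_pos']
    m=box(W,t[0]-.03,t[0]+.04,t[1]-.07,t[1]+.07,t[2]-.01,t[2]+.08)
    m&=(p['color'].max(-1)<110)
    P=W[m]*1000
    for a in(-1,1):
        q=P[(P[:,1]-t[1]*1000)*a>0]
        print('side',a,'zmin',np.sort(q[:,2])[:6].round(),'y',q[:,1].min().round(),q[:,1].max().round())
    print('tcp',(t*1000).round(1),'gap',s['finger_gap'],'F',s['contact_force'].round(1))
    if fn:
        u,v=px(p,t-[0,0,.01]);cv2.imwrite('pics/'+fn,cv2.resize(p['color'][v-60:v+40,u-65:u+65,::-1],None,fx=5,fy=5,interpolation=cv2.INTER_CUBIC))
E
python3 - <<'E'
from h import *
tips('s3.png')
E
```

```text
side -1 zmin [157. 158. 162. 162. 163. 165.] y -25.0 7.0
side 1 zmin [158. 161. 161. 162. 164. 164.] y 16.0 53.0
tcp [491.   12.2 129.7] gap 0.12040049931400466 F [-0.7  0.1  0.2]
```

View pics/s3.png

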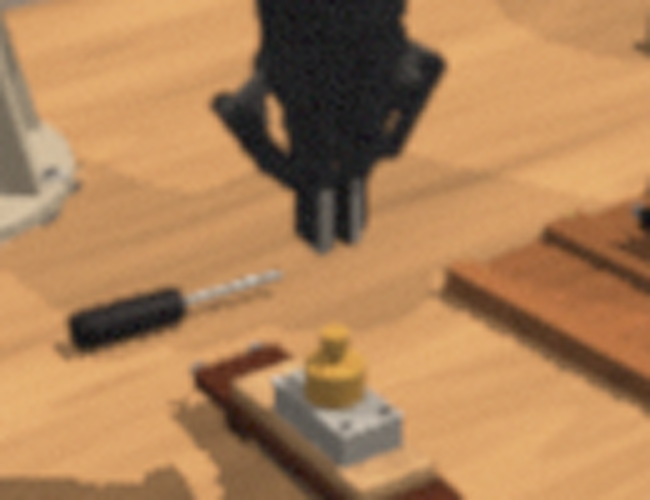

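The shut tips are about 45 mm above the knob top, so roughly z 150, while the reported TCP is at 130. I'll test this safely by lowering the open hand to the nominal grip height and closing. If the tips really are higher, they'll close above the knob.

{"api": "servo_tool", "payload": {
  "steps": [
    {"tx":0,"ty":0,"tz":0,"ax":0,"ay":0,"az":0,"hand":120},
    {"tx":0,"ty":0,"tz":0,"ax":0,"ay":0,"az":0,"hand":120},
    {"tx":0,"ty":0,"tz":0,"ax":0,"ay":0,"az":0,"hand":120},
    {"tx":0,"ty":0,"tz":20,"ax":0,"ay":0,"az":0,"hand":120},
    {"tx":0,"ty":0,"tz":30,"ax":0,"ay":0,"az":0,"hand":120},
    {"tx":0,"ty":0,"tz":38,"ax":0,"ay":0,"az":0,"hand":120},
    {"tx":0,"ty":0,"tz":38,"ax":0,"ay":0,"az":0,"hand":120}
  ]
}}

```text
time: 5.15
tool_pos: [0.4907, 0.0122, 0.0914]
tcp_rot: [0.0, 0.999, -0.035, -0.001]
contact_force: [0.1, -0.5, -0.4]
finger_gap: 0.534
grip_force: 0.0
```

```bash
python3 - <<'E'
from h import *
tips('s4.png')
go(491,12.5,90,-4)
E
```

```text
side -1 zmin [122. 125. 128. 128. 130. 130.] y -40.0 -11.0
side 1 zmin [122. 122. 123. 123. 124. 125.] y 32.0 61.0
tcp [491.   12.2  91.8] gap 0.5326922165812699 F [0.3 0.4 0.8]
go [491, 12.5, 90, -4] t [ 0.  -0.3  1.8] a [ 0.     0.002 -0.001] time 5.2
```

View pics/s4.png

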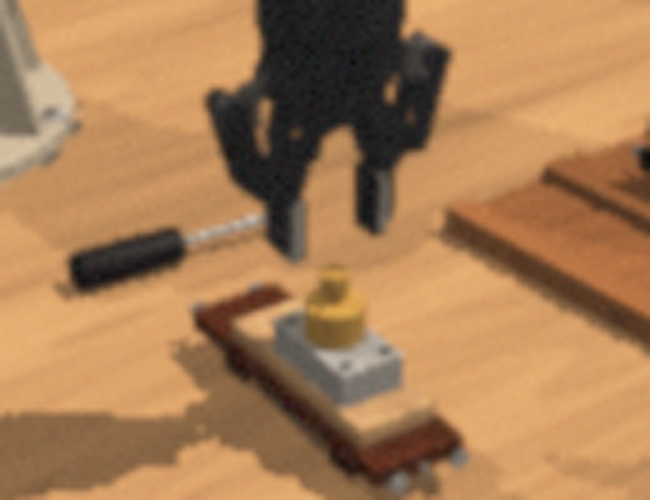

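The tips stand about 12 mm above the knob top, so the real tips are about 24 mm above the reported TCP half open, and about 20 mm shut. At this opening it's safe to go lower under either reading. I'll go to TCP z 71 and close.

{"api": "servo_tool", "payload": {
  "steps": [
    {"tx":0,"ty":0,"tz":10,"ax":0,"ay":0,"az":0,"hand":120},
    {"tx":0,"ty":0,"tz":20,"ax":0,"ay":0,"az":0,"hand":120},
    {"tx":0,"ty":0,"tz":20,"ax":0,"ay":0,"az":0,"hand":120},
    {"tx":0,"ty":0,"tz":20,"ax":0,"ay":0,"az":0,"hand":180},
    {"tx":0,"ty":0,"tz":20,"ax":0,"ay":0,"az":0,"hand":230},
    {"tx":0,"ty":0,"tz":20,"ax":0,"ay":0,"az":0,"hand":250},
    {"tx":0,"ty":0,"tz":20,"ax":0,"ay":0,"az":0,"hand":250},
    {"tx":0,"ty":0,"tz":20,"ax":0,"ay":0,"az":0,"hand":250}
  ]
}}

```text
time: 6.2
tool_pos: [0.4913, 0.0123, 0.0721]
tcp_rot: [-0.0, 0.999, -0.035, 0.0]
contact_force: [-0.2, 1.8, 5.2]
finger_gap: 0.137
grip_force: 58.9
```

```bash
python3 - <<'E'
from h import *
tips('s5.png');print(arm.read_state()['grip_force'])
E
```

```text
side -1 zmin [63. 63. 63. 64. 64. 64.] y -27.0 7.0
side 1 zmin [104. 104. 104. 105. 105. 105.] y 15.0 48.0
tcp [491.3  12.3  72.1] gap 0.13254467035170966 F [-1.   2.7  4.9]
58.93515632255003
```

View pics/s5.png

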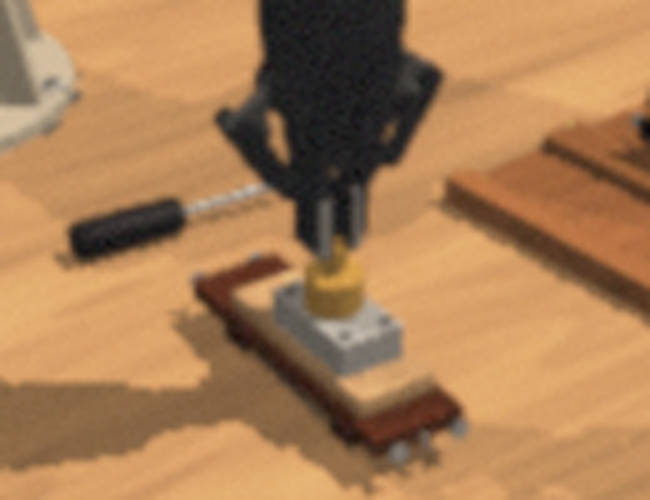

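The fingers hold the knob with 59 N, with the tips at the knob's lower edge (335,250). So the foot is 8 mm below the reported TCP. I'll lift and carry it to the seat.

{"api": "servo_tool", "payload": {
  "steps": [
    {"tx":0,"ty":0,"tz":-20,"ax":0,"ay":0,"az":0,"hand":250},
    {"tx":0,"ty":0,"tz":-50,"ax":0,"ay":0,"az":0,"hand":250},
    {"tx":0,"ty":0,"tz":-80,"ax":0,"ay":0,"az":0,"hand":250},
    {"tx":0,"ty":0,"tz":-80,"ax":0,"ay":0,"az":0,"hand":250}
  ]
}}

```text
time: 6.75
tool_pos: [0.4921, 0.012, 0.1531]
tcp_rot: [0.0, 0.999, -0.035, 0.002]
contact_force: [0.8, 0.6, -2.4]
finger_gap: 0.133
grip_force: 58.6
```

```bash
python3 - <<'E'
from h import *
s=arm.read_state();print(s['finger_gap'],s['grip_force'],s['contact_force'])
go(596,-227.5,80,-4)
W=cloud(cap('top'));rect(W,box(W,.35,.62,-.07,.09,.058,.070),'block');rect(W,box(W,.35,.62,-.07,.09,.024,.036),'wagon')
E
```

```text
0.13298389168714314 58.63743521505967 [ 0.82904341  0.55626666 -2.35795318]
go [596, -227.5, 80, -4] t [120.2 231.7  73.5] a [ 0.    -0.018 -0.001] time 6.75
block n 40 c [466.9  13.2] size [38.2 14.1] longaxis deg -88.5 mean [466.2  13.9] z 63.4
wagon n 203 c [432.6  20.3] size [96.3 58.4] longaxis deg -4.3 mean [414.7  23.2] z 29.5
```

{"api": "servo_tool", "payload": {
  "steps": [
    {"tx":120,"ty":232,"tz":0,"ax":0,"ay":0,"az":0,"hand":250},
    {"tx":120,"ty":232,"tz":0,"ax":0,"ay":0,"az":0,"hand":250},
    {"tx":120,"ty":232,"tz":0,"ax":0,"ay":0,"az":0,"hand":250},
    {"tx":120,"ty":232,"tz":0,"ax":0,"ay":0,"az":0,"hand":250},
    {"tx":120,"ty":232,"tz":0,"ax":0,"ay":0,"az":0,"hand":250},
    {"tx":120,"ty":232,"tz":40,"ax":0,"ay":0,"az":0,"hand":250},
    {"tx":120,"ty":232,"tz":80,"ax":0,"ay":0,"az":0,"hand":250},
    {"tx":120,"ty":232,"tz":100,"ax":0,"ay":0,"az":0,"hand":250},
    {"tx":120,"ty":232,"tz":100,"ax":0,"ay":0,"az":0,"hand":250}
  ]
}}

```text
time: 7.92
tool_pos: [0.5929, -0.2266, 0.0497]
tcp_rot: [-0.001, 0.999, -0.035, -0.002]
contact_force: [-0.0, 0.3, -2.0]
finger_gap: 0.135
grip_force: 58.9
```

```bash
python3 - <<'E'
from h import *
go(596,-227.5,13,-4)
p=cap('scene');find(p,'seat',1);find(p,'weight',1);t=arm.read_state()['tool_pos'];u,v=px(p,t-[0,0,.03]);print(u,v)
cv2.imwrite('pics/s6.png',cv2.resize(p['color'][v-50:v+50,u-65:u+65,::-1],None,fx=5,fy=5,interpolation=cv2.INTER_CUBIC))
W=cloud(p);h=cv2.cvtColor(p['color'],cv2.COLOR_RGB2HSV)
m=box(W,.57,.63,-.26,-.19,.045,.075)&(h[...,1]>150);rect(W,m,'weight body');print(np.nanmin(W[m],0),np.nanmax(W[m],0))
E
```

```text
go [596, -227.5, 13, -4] t [ 3.3  0.8 36.7] a [-0.007  0.023  0.001] time 7.925
seat 0.95 [ 0.6037 -0.2305  0.0075] [280, 281]
weight 0.75 [ 0.6021 -0.2253  0.0646] [280, 260]
279 273
weight body n 158 c [ 600.2 -228.3] size [28.7 25.9] longaxis deg 80.2 mean [ 603.9 -230.1] z 62.0
[ 0.58551953 -0.24243841  0.04547463] [ 0.61312833 -0.21309425  0.07461991]
```

View pics/s6.png

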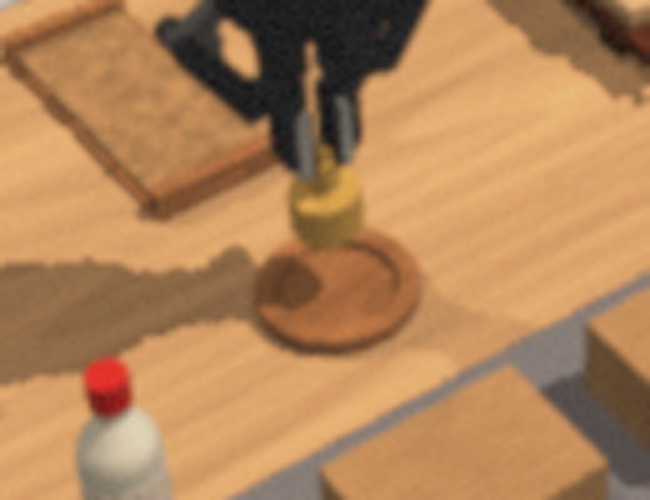

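The weight hangs straight above the seat: foot at about (328,240), seat centre at about (337,288). I'll take one fit of the seat outline in this same view.

```bash
python3 - <<'E'
from h import *
p=cap('scene');W=cloud(p);g=p['color'].astype(int)
# ray-intersect pixels with rim plane z=.01, colour-segment the seat
h=cv2.cvtColor(p['color'],cv2.COLOR_RGB2HSV).astype(int)
u,v=px(p,[.6,-.225,.01]);print(u,v,h[v-1:v+2,u-1:u+2].reshape(-1,3).mean(0),h[v,u+25])
m=((h[...,0]<14)&(W[...,2]>.002)&(W[...,2]<.016)&box(W,.54,.66,-.29,-.17,-.1,.1))
rect(W,m,'seat scene');
m2=box(W,.54,.66,-.29,-.17,.0075,.014);P=W[m2];print(len(P),np.percentile(P,[3,97],axis=0).round(3))
P=W[m];print(np.percentile(P,[1,99],axis=0).round(3),np.percentile(P,[1,99],axis=0).mean(0).round(4))
E
```

```text
281 278 [ 12.22222222 160.22222222 173.66666667] [ 15 132 219]
seat scene n 613 c [ 603.1 -227.7] size [75.4 71.5] longaxis deg 72.9 mean [ 604.2 -229.1] z 7.0
293 [[ 0.567 -0.262  0.008]
 [ 0.637 -0.191  0.012]]
[[ 0.567 -0.264  0.003]
 [ 0.638 -0.192  0.012]] [ 0.6026 -0.2279  0.0075]
```

{"api": "servo_tool", "payload": {
  "steps": [
    {"tx":3,"ty":0,"tz":10,"ax":0,"ay":0,"az":0,"hand":250},
    {"tx":3,"ty":0,"tz":20,"ax":0,"ay":0,"az":0,"hand":250},
    {"tx":3,"ty":0,"tz":30,"ax":0,"ay":0,"az":0,"hand":250},
    {"tx":3,"ty":0,"tz":34,"ax":0,"ay":0,"az":0,"hand":250},
    {"tx":3,"ty":0,"tz":36,"ax":0,"ay":0,"az":0,"hand":250},
    {"tx":3,"ty":0,"tz":37,"ax":0,"ay":0,"az":0,"hand":250},
    {"tx":3,"ty":0,"tz":37,"ax":0,"ay":0,"az":0,"hand":250}
  ]
}}

```text
time: 9.0
tool_pos: [0.5975, -0.2279, 0.015]
tcp_rot: [0.0, 0.999, -0.035, 0.0]
contact_force: [0.9, -0.5, -2.5]
finger_gap: 0.136
grip_force: 58.9
```

{"api": "servo_tool", "payload": {
  "steps": [
    {"tx":0,"ty":0,"tz":1,"ax":0,"ay":0,"az":0,"hand":250},
    {"tx":0,"ty":0,"tz":2,"ax":0,"ay":0,"az":0,"hand":250},
    {"tx":0,"ty":0,"tz":2.5,"ax":0,"ay":0,"az":0,"hand":250},
    {"tx":0,"ty":0,"tz":2.5,"ax":0,"ay":0,"az":0,"hand":250}
  ]
}}

```text
time: 9.5
tool_pos: [0.598, -0.2277, 0.0133]
tcp_rot: [0.0, 0.999, -0.035, 0.0]
contact_force: [-1.2, 2.0, 6.4]
finger_gap: 0.13
grip_force: 60.0
```

Contact reached, so I'll release and rise.

{"api": "servo_tool", "payload": {
  "steps": [
    {"tx":0,"ty":0,"tz":0,"ax":0,"ay":0,"az":0,"hand":120},
    {"tx":0,"ty":0,"tz":0,"ax":0,"ay":0,"az":0,"hand":120},
    {"tx":0,"ty":0,"tz":0,"ax":0,"ay":0,"az":0,"hand":120},
    {"tx":0,"ty":0,"tz":-15,"ax":0,"ay":0,"az":0,"hand":110},
    {"tx":0,"ty":0,"tz":-50,"ax":0,"ay":0,"az":0,"hand":100},
    {"tx":0,"ty":0,"tz":-100,"ax":0,"ay":0,"az":0,"hand":100},
    {"tx":0,"ty":0,"tz":-130,"ax":0,"ay":0,"az":0,"hand":100},
    {"tx":0,"ty":0,"tz":-130,"ax":0,"ay":0,"az":0,"hand":100}
  ]
}}

```text
time: 10.5
tool_pos: [0.5994, -0.2286, 0.1463]
tcp_rot: [0.001, 0.999, -0.035, 0.003]
contact_force: [-0.0, 0.4, -0.4]
finger_gap: 0.607
grip_force: 0.0
```

```bash
python3 - <<'E'
from h import *
go(494,13,110,-4)
p=cap('scene');u,v=px(p,[.6,-.228,.02])
cv2.imwrite('pics/s7.png',cv2.resize(p['color'][v-40:v+40,u-50:u+50,::-1],None,fx=5,fy=5,interpolation=cv2.INTER_CUBIC))
p=cap('top');W=cloud(p);rect(W,box(W,.35,.62,-.07,.09,.058,.070),'block');find(p,'weight',1)
E
```

```text
go [494, 13, 110, -4] t [-122.3 -233.7   35.2] a [ 0.01  -0.034 -0.001] time 10.5
block n 223 c [494.1  12.8] size [69.4 39.7] longaxis deg -3.4 mean [493.9  12.9] z 63.7
```

View pics/s7.png

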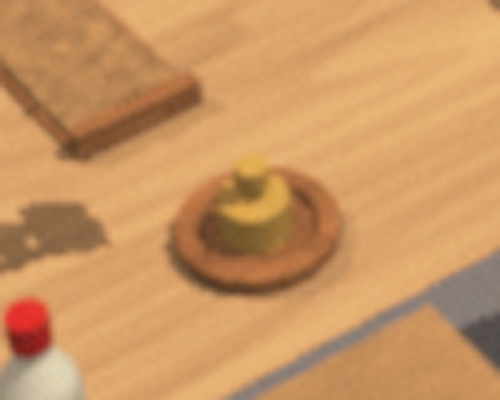

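The weight sits centred in its seat (255,215). Next is the block.

{"api": "servo_tool", "payload": {
  "steps": [
    {"tx":-122,"ty":-234,"tz":0,"ax":0,"ay":0,"az":0,"hand":100},
    {"tx":-122,"ty":-234,"tz":0,"ax":0,"ay":0,"az":0,"hand":100},
    {"tx":-122,"ty":-234,"tz":0,"ax":0,"ay":0,"az":0,"hand":100},
    {"tx":-122,"ty":-234,"tz":0,"ax":0,"ay":0,"az":0,"hand":100},
    {"tx":-122,"ty":-234,"tz":0,"ax":0,"ay":0,"az":0,"hand":100},
    {"tx":-122,"ty":-234,"tz":40,"ax":0,"ay":0,"az":0,"hand":100},
    {"tx":-122,"ty":-234,"tz":75,"ax":0,"ay":0,"az":0,"hand":100},
    {"tx":-122,"ty":-234,"tz":75,"ax":0,"ay":0,"az":0,"hand":100},
    {"tx":-122,"ty":-234,"tz":75,"ax":0,"ay":0,"az":0,"hand":100}
  ]
}}

```text
time: 11.78
tool_pos: [0.4927, 0.0137, 0.0678]
tcp_rot: [0.0, 0.999, -0.035, -0.0]
contact_force: [-0.5, 0.5, 0.2]
finger_gap: 0.606
grip_force: 0.0
```

```bash
python3 - <<'E'
from h import *
go(494,13,31,-3.6)
tips('s8.png')
E
```

```text
go [494, 13, 31, -3.6] t [ 1.4  0.6 36.8] a [ 0.     0.    -0.044] time 11.775
side -1 zmin [ 59.  60.  64.  98. 100. 106.] y -42.0 5.0
side 1 zmin [ 64. 100. 101. 102. 103. 104.] y 26.0 66.0
tcp [493.1  13.8  68.3] gap 0.6044058281756503 F [ 0.2 -0.8  0.6]
```

View pics/s8.png

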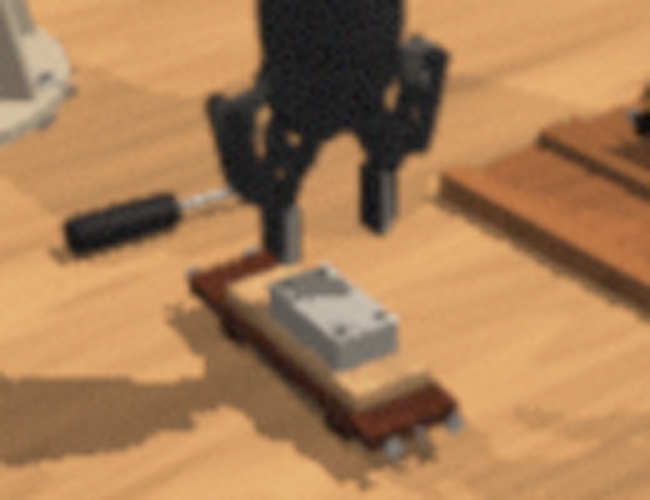

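The tips are about 30 mm above the block's top and straddle it evenly. I'll go down 38 mm and close.

{"api": "servo_tool", "payload": {
  "steps": [
    {"tx":1,"ty":0.5,"tz":15,"ax":0,"ay":0,"az":-0.04,"hand":100},
    {"tx":1,"ty":0.5,"tz":28,"ax":0,"ay":0,"az":-0.04,"hand":100},
    {"tx":1,"ty":0.5,"tz":38,"ax":0,"ay":0,"az":-0.04,"hand":100},
    {"tx":1,"ty":0.5,"tz":38,"ax":0,"ay":0,"az":-0.04,"hand":100},
    {"tx":1,"ty":0.5,"tz":38,"ax":0,"ay":0,"az":-0.04,"hand":130},
    {"tx":1,"ty":0.5,"tz":38,"ax":0,"ay":0,"az":-0.04,"hand":160},
    {"tx":1,"ty":0.5,"tz":38,"ax":0,"ay":0,"az":-0.04,"hand":250},
    {"tx":1,"ty":0.5,"tz":38,"ax":0,"ay":0,"az":-0.04,"hand":250}
  ]
}}

```text
time: 12.82
tool_pos: [0.4933, 0.0138, 0.0298]
tcp_rot: [-0.0, 1.0, -0.032, 0.0]
contact_force: [-2.1, 1.9, 5.9]
finger_gap: 0.438
grip_force: 60.2
```

{"api": "servo_tool", "payload": {
  "steps": [
    {"tx":0,"ty":0,"tz":-10,"ax":0,"ay":0,"az":0,"hand":250},
    {"tx":0,"ty":0,"tz":-40,"ax":0,"ay":0,"az":0,"hand":250},
    {"tx":0,"ty":0,"tz":-80,"ax":0,"ay":0,"az":0,"hand":250},
    {"tx":0,"ty":0,"tz":-80,"ax":0,"ay":0,"az":0,"hand":250}
  ]
}}

```text
time: 13.32
tool_pos: [0.4952, 0.0135, 0.1119]
tcp_rot: [-0.0, 0.999, -0.032, 0.003]
contact_force: [1.3, 0.5, -6.3]
finger_gap: 0.445
grip_force: 62.0
```

```bash
python3 - <<'E'
from h import *
p=cap('top');W=cloud(p);g=p['color'].astype(int)
h=cv2.cvtColor(p['color'],cv2.COLOR_RGB2HSV).astype(int)
for t in(160,165,170):
    m=((h[...,1]>t)&box(W,.44,.6,-.49,-.35,-.02,.03)).astype(np.uint8);m=cv2.morphologyEx(m,cv2.MORPH_OPEN,np.ones((3,3)))
    rect(W,m>0,'tray hsv')
q=cap('scene');V=cloud(q);m=box(V,.44,.6,-.49,-.35,.0065,.016);rect(V,m,'rim scene');print(np.percentile(V[m],[3,97],axis=0).round(3))
m=box(W,.44,.6,-.49,-.35,.0065,.016);print(np.percentile(W[m],[3,97],axis=0).round(3))
find(p,'tray');find(q,'tray')
go(516,-421,60,0)
E
```

```text
tray hsv n 550 c [ 516.4 -419.9] size [99.3 70.4] longaxis deg 0.9 mean [ 517.2 -420.8] z 4.3
tray hsv n 544 c [ 516.4 -419.9] size [99.3 70.4] longaxis deg 0.9 mean [ 517.1 -421. ] z 4.3
tray hsv n 505 c [ 516.5 -420.2] size [98.8 69.9] longaxis deg 0.9 mean [ 517.9 -422. ] z 4.1
rim scene n 332 c [ 518.2 -419.5] size [105.2  70.6] longaxis deg 0.6 mean [ 520.9 -419.6] z 9.7
[[ 0.468 -0.454  0.007]
 [ 0.569 -0.385  0.012]]
[[ 0.466 -0.467  0.007]
 [ 0.584 -0.385  0.014]]
tray 0.77 [ 0.2507 -0.4171  0.0046] [434, 261]
tray 0.71 [ 0.5189 -0.4216 -0.0006] [435, 186]
tray 0.71 [ 0.6907 -0.4802  0.0035] [452, 140]
tray 0.94 [ 0.255  -0.4198  0.006 ] [152, 238]
tray 0.94 [ 0.6871 -0.4872  0.0035] [185, 367]
tray 0.63 [ 0.5258 -0.4202  0.0023] [188, 299]
go [516, -421, 60, 0] t [ 51.7 432.1  47.9] a [ 0.001  0.015 -0.361] time 13.525
```

Tray is at (517,-420), yaw about 0.8°. I'm carrying the block there.

{"api": "servo_tool", "payload": {
  "steps": [
    {"tx":52,"ty":431,"tz":0,"ax":0,"ay":0,"az":-0.44,"hand":250},
    {"tx":52,"ty":431,"tz":0,"ax":0,"ay":0,"az":-0.44,"hand":250},
    {"tx":52,"ty":431,"tz":0,"ax":0,"ay":0,"az":-0.44,"hand":250},
    {"tx":52,"ty":431,"tz":0,"ax":0,"ay":0,"az":-0.44,"hand":250},
    {"tx":52,"ty":431,"tz":0,"ax":0,"ay":0,"az":-0.44,"hand":250},
    {"tx":52,"ty":431,"tz":0,"ax":0,"ay":0,"az":-0.44,"hand":250},
    {"tx":52,"ty":431,"tz":0,"ax":0,"ay":0,"az":-0.44,"hand":250},
    {"tx":52,"ty":431,"tz":0,"ax":0,"ay":0,"az":-0.44,"hand":250},
    {"tx":52,"ty":431,"tz":0,"ax":0,"ay":0,"az":-0.44,"hand":250},
    {"tx":52,"ty":431,"tz":40,"ax":0,"ay":0,"az":-0.44,"hand":250},
    {"tx":52,"ty":431,"tz":80,"ax":0,"ay":0,"az":-0.44,"hand":250},
    {"tx":52,"ty":431,"tz":80,"ax":0,"ay":0,"az":-0.44,"hand":250}
  ]
}}

```text
time: 15.02
tool_pos: [0.5152, -0.416, 0.0256]
tcp_rot: [-0.003, 1.0, 0.008, -0.003]
contact_force: [-1.8, -0.3, -4.5]
finger_gap: 0.439
grip_force: 62.9
```

```bash
python3 - <<'E'
from h import *
go(517,-420,-8,0.8)
tips('s9.png')
E
```

```text
go [517, -420, -8, 0.8] t [ 1.9  4.2 33.6] a [-0.032  0.037  0.007] time 15.025
side -1 zmin [39. 41. 41. 41. 42. 42.] y -466.0 -426.0
side 1 zmin [59. 59. 59. 60. 60. 60.] y -408.0 -369.0
tcp [ 516.8 -417.6   28. ] gap 0.4436082159376484 F [ 0.3 -0.2 -4.1]
```

View pics/s9.png

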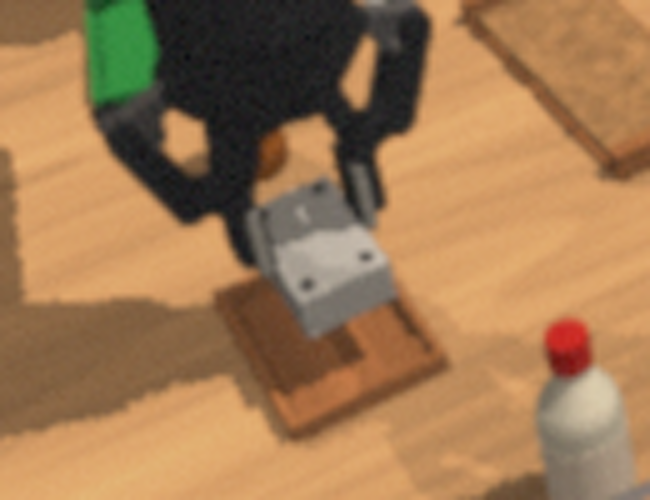

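The block is level above the wooden tray (330,350), so I'll lower it.

{"api": "servo_tool", "payload": {
  "steps": [
    {"tx":0,"ty":1,"tz":10,"ax":0,"ay":0,"az":0,"hand":250},
    {"tx":0,"ty":1,"tz":20,"ax":0,"ay":0,"az":0,"hand":250},
    {"tx":0,"ty":1,"tz":28,"ax":0,"ay":0,"az":0,"hand":250},
    {"tx":0,"ty":1,"tz":33,"ax":0,"ay":0,"az":0,"hand":250},
    {"tx":0,"ty":1,"tz":35,"ax":0,"ay":0,"az":0,"hand":250},
    {"tx":0,"ty":1,"tz":36,"ax":0,"ay":0,"az":0,"hand":250},
    {"tx":0,"ty":1,"tz":37,"ax":0,"ay":0,"az":0,"hand":250},
    {"tx":0,"ty":1,"tz":37,"ax":0,"ay":0,"az":0,"hand":250}
  ]
}}

```text
time: 16.08
tool_pos: [0.5179, -0.4209, -0.0076]
tcp_rot: [0.0, 1.0, 0.007, 0.0]
contact_force: [-0.4, -0.0, -5.1]
finger_gap: 0.44
grip_force: 62.9
```

{"api": "servo_tool", "payload": {
  "steps": [
    {"tx":0,"ty":0,"tz":1,"ax":0,"ay":0,"az":0,"hand":250},
    {"tx":0,"ty":0,"tz":1.5,"ax":0,"ay":0,"az":0,"hand":250},
    {"tx":0,"ty":0,"tz":2,"ax":0,"ay":0,"az":0,"hand":250},
    {"tx":0,"ty":0,"tz":2,"ax":0,"ay":0,"az":0,"hand":250}
  ]
}}

```text
time: 16.58
tool_pos: [0.518, -0.421, -0.0081]
tcp_rot: [0.0, 1.0, 0.007, 0.0]
contact_force: [-3.9, 5.2, 10.2]
finger_gap: 0.437
grip_force: 64.6
```

{"api": "servo_tool", "payload": {
  "steps": [
    {"tx":0,"ty":0,"tz":0,"ax":0,"ay":0,"az":0,"hand":105},
    {"tx":0,"ty":0,"tz":0,"ax":0,"ay":0,"az":0,"hand":105},
    {"tx":0,"ty":0,"tz":-2,"ax":0,"ay":0,"az":0,"hand":105},
    {"tx":0,"ty":0,"tz":-20,"ax":0,"ay":0,"az":0,"hand":80},
    {"tx":0,"ty":0,"tz":-70,"ax":0,"ay":0,"az":0,"hand":80},
    {"tx":0,"ty":0,"tz":-120,"ax":0,"ay":0,"az":0,"hand":80},
    {"tx":0,"ty":0,"tz":-150,"ax":0,"ay":0,"az":0,"hand":80},
    {"tx":0,"ty":0,"tz":-150,"ax":0,"ay":0,"az":0,"hand":80}
  ]
}}

```text
time: 17.58
tool_pos: [0.5196, -0.4223, 0.1447]
tcp_rot: [0.002, 1.0, 0.007, 0.003]
contact_force: [0.1, -0.0, 0.6]
finger_gap: 0.687
grip_force: 0.0
```

```bash
python3 - <<'E'
from h import *
q=cap('scene');V=cloud(q);rect(V,box(V,.45,.58,-.47,-.37,.021,.032),'block scene')
p=cap('top');W=cloud(p)
rect(W,box(W,.35,.62,-.07,.09,.037,.047),'caul');rect(W,box(W,.35,.62,-.07,.09,.024,.036),'wagon');rect(W,box(W,.45,.58,-.47,-.37,.021,.032),'block')
m=box(W,.40,.57,-.07,.09,.0385,.047);rect(W,cv2.morphologyEx(m.astype(np.uint8),cv2.MORPH_OPEN,np.ones((3,3)))>0,'caul2')
h=cv2.cvtColor(p['color'],cv2.COLOR_RGB2HSV);rest=box(W,.31,.51,-.30,-.17,.0125,.022);rect(W,rest,'rest stops top')
rest=box(V,.31,.51,-.30,-.17,.0125,.022);rect(V,rest,'rest stops scene')
print(arm.read_state()['finger_gap']);go(485.5,15.7,140,-4.2)
E
```

```text
block scene n 455 c [ 521.4 -420.6] size [73.1 40. ] longaxis deg 1.1 mean [ 524.1 -421.3] z 26.4
caul n 443 c [484.9  15.3] size [130.1  50.1] longaxis deg -2.4 mean [484.1  15.1] z 41.6
wagon n 379 c [475.3  17.2] size [208.   58.5] longaxis deg -4.3 mean [461.6  19.1] z 29.9
block n 166 c [ 518.3 -421.4] size [68.9 41.2] longaxis deg 1.2 mean [ 513.8 -418.4] z 25.4
caul2 n 181 c [486.   11.2] size [125.8  41.4] longaxis deg -6.9 mean [481.3   9.1] z 41.9
rest stops top n 138 c [ 414.1 -238.5] size [169.4  71.8] longaxis deg 2.3 mean [ 412.3 -237.3] z 15.2
rest stops scene n 191 c [ 416.5 -237.1] size [176.   72.7] longaxis deg 2.4 mean [ 428.5 -237.3] z 16.0
0.6868468851341325
go [485.5, 15.7, 140, -4.2] t [ -26.3 -436.9    0.6] a [ 0.002 -0.003  0.499] time 17.675
```

Block is in the tray at (519,-421). Next is the pressing board at (485,15.3).

{"api": "servo_tool", "payload": {
  "steps": [
    {"tx":-26,"ty":-437,"tz":0,"ax":0,"ay":0,"az":0.45,"hand":80},
    {"tx":-26,"ty":-437,"tz":0,"ax":0,"ay":0,"az":0.45,"hand":80},
    {"tx":-26,"ty":-437,"tz":0,"ax":0,"ay":0,"az":0.45,"hand":80},
    {"tx":-26,"ty":-437,"tz":0,"ax":0,"ay":0,"az":0.45,"hand":80},
    {"tx":-26,"ty":-437,"tz":0,"ax":0,"ay":0,"az":0.45,"hand":80},
    {"tx":-26,"ty":-437,"tz":0,"ax":0,"ay":0,"az":0.45,"hand":80},
    {"tx":-26,"ty":-437,"tz":0,"ax":0,"ay":0,"az":0.45,"hand":80},
    {"tx":-26,"ty":-437,"tz":0,"ax":0,"ay":0,"az":0.45,"hand":80},
    {"tx":-26,"ty":-437,"tz":40,"ax":0,"ay":0,"az":0.45,"hand":80},
    {"tx":-26,"ty":-437,"tz":80,"ax":0,"ay":0,"az":0.45,"hand":80},
    {"tx":-26,"ty":-437,"tz":110,"ax":0,"ay":0,"az":0.45,"hand":80},
    {"tx":-26,"ty":-437,"tz":110,"ax":0,"ay":0,"az":0.45,"hand":80}
  ]
}}

```text
time: 19.18
tool_pos: [0.4833, 0.0148, 0.0279]
tcp_rot: [0.0, 0.999, -0.033, -0.003]
contact_force: [-0.3, -0.4, 0.6]
finger_gap: 0.685
grip_force: 0.0
```

```bash
python3 - <<'E'
from h import *
go(485,15.3,9,-3.6)
tips('s10.png')
E
```

```text
go [485, 15.3, 9, -3.6] t [ 1.8 -0.6 18.9] a [ 0.004  0.034 -0.016] time 19.175
side -1 zmin [20. 20. 20. 21. 21. 21.] y -44.0 -4.0
side 1 zmin [62. 63. 64. 64. 65. 66.] y 43.0 71.0
tcp [484.6  15.   29.3] gap 0.6871805172362171 F [0.7 0.4 0.1]
```

View pics/s10.png

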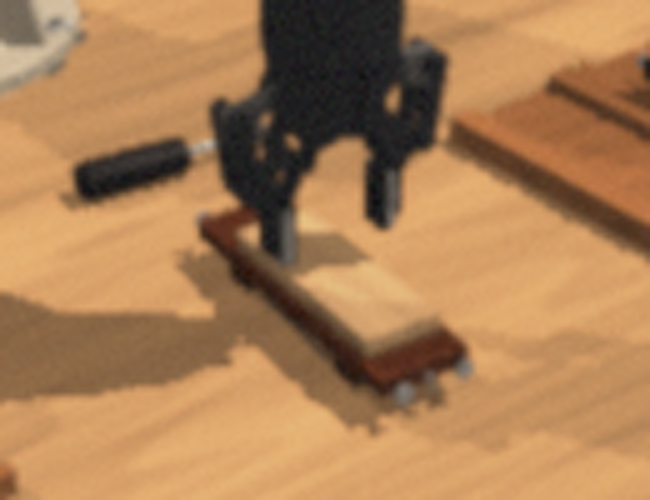

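The tips straddle the board but are still above it. I'll feel for the deck: close to about 54 mm, then lower in small steps watching the force.

{"api": "servo_tool", "payload": {
  "steps": [
    {"tx":0.5,"ty":-0.3,"tz":8,"ax":0,"ay":0,"az":0,"hand":92},
    {"tx":0.5,"ty":-0.3,"tz":14,"ax":0,"ay":0,"az":0,"hand":92},
    {"tx":0.5,"ty":-0.3,"tz":16,"ax":0,"ay":0,"az":0,"hand":92},
    {"tx":0.5,"ty":-0.3,"tz":16,"ax":0,"ay":0,"az":0,"hand":92}
  ]
}}

```text
time: 19.73
tool_pos: [0.4864, 0.0161, 0.0144]
tcp_rot: [-0.0, 0.999, -0.032, 0.0]
contact_force: [0.4, -0.0, 0.3]
finger_gap: 0.638
grip_force: 0.0
```

{"api": "servo_tool", "payload": {
  "steps": [
    {"tx":0,"ty":0,"tz":1.5,"ax":0,"ay":0,"az":0,"hand":92},
    {"tx":0,"ty":0,"tz":3,"ax":0,"ay":0,"az":0,"hand":92},
    {"tx":0,"ty":0,"tz":3,"ax":0,"ay":0,"az":0,"hand":92}
  ]
}}

```text
time: 20.1
tool_pos: [0.4863, 0.016, 0.0112]
tcp_rot: [-0.0, 0.999, -0.032, -0.0]
contact_force: [-0.1, -0.2, -0.8]
finger_gap: 0.644
grip_force: 0.0
```

{"api": "servo_tool", "payload": {
  "steps": [
    {"tx":0,"ty":0,"tz":1.5,"ax":0,"ay":0,"az":0,"hand":92},
    {"tx":0,"ty":0,"tz":3,"ax":0,"ay":0,"az":0,"hand":92},
    {"tx":0,"ty":0,"tz":3,"ax":0,"ay":0,"az":0,"hand":92}
  ]
}}

```text
time: 20.48
tool_pos: [0.4862, 0.016, 0.0081]
tcp_rot: [-0.0, 0.999, -0.032, -0.0]
contact_force: [-0.0, 0.5, 0.0]
finger_gap: 0.642
grip_force: 0.0
```

{"api": "servo_tool", "payload": {
  "steps": [
    {"tx":0,"ty":0,"tz":1,"ax":0,"ay":0,"az":0,"hand":92},
    {"tx":0,"ty":0,"tz":2,"ax":0,"ay":0,"az":0,"hand":92},
    {"tx":0,"ty":0,"tz":2,"ax":0,"ay":0,"az":0,"hand":92}
  ]
}}

```text
time: 20.85
tool_pos: [0.4863, 0.016, 0.0062]
tcp_rot: [0.0, 0.999, -0.032, -0.0]
contact_force: [0.3, -0.5, 0.6]
finger_gap: 0.639
grip_force: 0.0
```

{"api": "servo_tool", "payload": {
  "steps": [
    {"tx":0,"ty":0,"tz":1,"ax":0,"ay":0,"az":0,"hand":92},
    {"tx":0,"ty":0,"tz":2,"ax":0,"ay":0,"az":0,"hand":92},
    {"tx":0,"ty":0,"tz":2,"ax":0,"ay":0,"az":0,"hand":92}
  ]
}}

```text
time: 21.22
tool_pos: [0.4863, 0.016, 0.0042]
tcp_rot: [-0.0, 0.999, -0.032, -0.0]
contact_force: [-0.9, 0.4, -0.1]
finger_gap: 0.638
grip_force: 0.0
```

```bash
python3 - <<'E'
from h import *
tips('s11.png')
E
```

```text
side -1 zmin [-2. -1. -1. -1. -1. -1.] y -39.0 4.0
side 1 zmin [39. 39. 41. 41. 42. 42.] y 39.0 68.0
tcp [486.3  16.    4.2] gap 0.6398478038526269 F [-0.9  0.3  0.6]
```

View pics/s11.png

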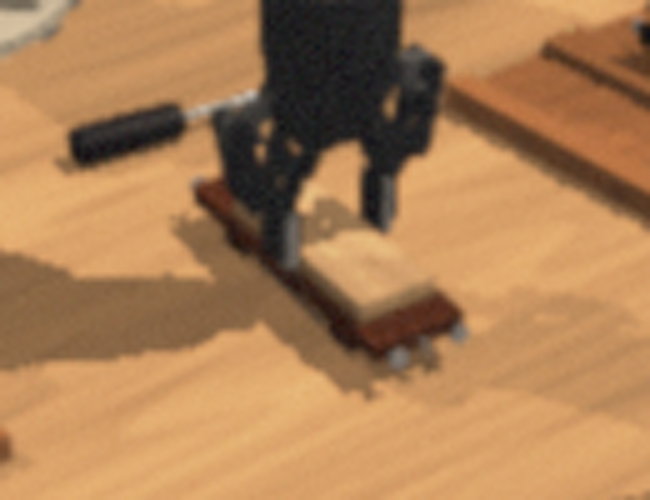

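The left fingertip (285,268) is now beside the board, near deck level, with no contact yet. I'll feel a little further down.

{"api": "servo_tool", "payload": {
  "steps": [
    {"tx":0,"ty":0,"tz":1,"ax":0,"ay":0,"az":0,"hand":92},
    {"tx":0,"ty":0,"tz":2,"ax":0,"ay":0,"az":0,"hand":92},
    {"tx":0,"ty":0,"tz":2,"ax":0,"ay":0,"az":0,"hand":92}
  ]
}}

```text
time: 21.65
tool_pos: [0.4862, 0.016, 0.0022]
tcp_rot: [-0.0, 0.999, -0.032, -0.0]
contact_force: [0.7, 0.1, 0.3]
finger_gap: 0.637
grip_force: 0.0
```

{"api": "servo_tool", "payload": {
  "steps": [
    {"tx":0,"ty":0,"tz":1,"ax":0,"ay":0,"az":0,"hand":92},
    {"tx":0,"ty":0,"tz":2,"ax":0,"ay":0,"az":0,"hand":92},
    {"tx":0,"ty":0,"tz":2,"ax":0,"ay":0,"az":0,"hand":92}
  ]
}}

```text
time: 22.02
tool_pos: [0.4863, 0.016, 0.0002]
tcp_rot: [-0.0, 0.999, -0.032, -0.0]
contact_force: [0.1, 0.6, 0.7]
finger_gap: 0.644
grip_force: 0.0
```

{"api": "servo_tool", "payload": {
  "steps": [
    {"tx":0,"ty":0,"tz":1,"ax":0,"ay":0,"az":0,"hand":92},
    {"tx":0,"ty":0,"tz":1.5,"ax":0,"ay":0,"az":0,"hand":92},
    {"tx":0,"ty":0,"tz":1.5,"ax":0,"ay":0,"az":0,"hand":92}
  ]
}}

```text
time: 22.4
tool_pos: [0.4863, 0.016, -0.0013]
tcp_rot: [0.0, 0.999, -0.032, -0.0]
contact_force: [-0.2, -0.4, 0.7]
finger_gap: 0.641
grip_force: 0.0
```

{"api": "servo_tool", "payload": {
  "steps": [
    {"tx":0,"ty":0,"tz":1,"ax":0,"ay":0,"az":0,"hand":92},
    {"tx":0,"ty":0,"tz":1.5,"ax":0,"ay":0,"az":0,"hand":92},
    {"tx":0,"ty":0,"tz":1.5,"ax":0,"ay":0,"az":0,"hand":92}
  ]
}}

```text
time: 22.78
tool_pos: [0.4865, 0.0161, -0.0017]
tcp_rot: [-0.0, 0.999, -0.032, 0.0]
contact_force: [-4.6, 0.1, 17.7]
finger_gap: 0.636
grip_force: 8.9
```

```bash
python3 - <<'E'
from h import *
tips()
W=cloud(cap('scene'))
for yc in(40,46,52): # vertical profile of +y finger front face
    m=box(W,.475,.52,yc/1000-.003,yc/1000+.003,.02,.07);P=W[m]*1000;print(yc,P[np.argsort(P[:,2])][:8].round(0).tolist())
E
```

```text
side -1 zmin [-1. -1. -1. -1. -1. -0.] y -41.0 4.0
side 1 zmin [38. 40. 40. 42. 42. 43.] y 39.0 69.0
tcp [486.5  16.1  -1.7] gap 0.641092728949994 F [-5.2 -0.3 17.5]
40 [[495.0, 43.0, 41.0], [517.0, 39.0, 41.0], [513.0, 39.0, 41.0], [478.0, 42.0, 42.0], [489.0, 40.0, 42.0], [495.0, 39.0, 43.0], [484.0, 37.0, 44.0], [510.0, 38.0, 44.0]]
46 [[501.0, 49.0, 38.0], [501.0, 45.0, 39.0], [498.0, 47.0, 40.0], [478.0, 46.0, 40.0], [489.0, 44.0, 41.0], [497.0, 44.0, 41.0], [484.0, 44.0, 41.0], [492.0, 45.0, 42.0]]
52 [[499.0, 50.0, 33.0], [499.0, 50.0, 40.0], [498.0, 55.0, 41.0], [497.0, 52.0, 41.0], [498.0, 51.0, 46.0], [498.0, 54.0, 48.0], [497.0, 55.0, 54.0], [500.0, 49.0, 54.0]]
```

Contact with the deck at TCP z −1.5, so the tips are about 31 mm above the TCP at this opening. I'll rise a few mm and close on the board.

{"api": "servo_tool", "payload": {
  "steps": [
    {"tx":0,"ty":0,"tz":-5,"ax":0,"ay":0,"az":0,"hand":92},
    {"tx":0,"ty":0,"tz":-5,"ax":0,"ay":0,"az":0,"hand":92},
    {"tx":0,"ty":0,"tz":-5,"ax":0,"ay":0,"az":0,"hand":120},
    {"tx":0,"ty":0,"tz":-5,"ax":0,"ay":0,"az":0,"hand":150},
    {"tx":0,"ty":0,"tz":-5,"ax":0,"ay":0,"az":0,"hand":250},
    {"tx":0,"ty":0,"tz":-5,"ax":0,"ay":0,"az":0,"hand":250}
  ]
}}

```text
time: 23.62
tool_pos: [0.4865, 0.016, 0.0027]
tcp_rot: [0.0, 0.999, -0.032, 0.0]
contact_force: [-3.4, 0.7, 12.5]
finger_gap: 0.541
grip_force: 59.6
```

{"api": "servo_tool", "payload": {
  "steps": [
    {"tx":0,"ty":0,"tz":-5,"ax":0,"ay":0,"az":0,"hand":250},
    {"tx":0,"ty":0,"tz":-15,"ax":0,"ay":0,"az":0,"hand":250},
    {"tx":0,"ty":0,"tz":-40,"ax":0,"ay":0,"az":0,"hand":250},
    {"tx":0,"ty":0,"tz":-80,"ax":0,"ay":0,"az":0,"hand":250},
    {"tx":0,"ty":0,"tz":-80,"ax":0,"ay":0,"az":0,"hand":250}
  ]
}}

```text
time: 24.25
tool_pos: [0.4886, 0.0161, 0.0852]
tcp_rot: [-0.0, 0.999, -0.032, 0.003]
contact_force: [-0.6, 0.2, -1.4]
finger_gap: 0.544
grip_force: 62.0
```

```bash
python3 - <<'E'
from h import *
p=cap('top');W=cloud(p);rect(W,box(W,.35,.62,-.07,.09,.024,.036),'wagon')
rect(W,box(W,.35,.62,-.07,.09,.10,.14),'caul top?')
q=cap('scene');V=cloud(q);rect(V,box(V,.35,.62,-.07,.09,.105,.130)&(q['color'].max(-1)>110),'caul scene')
go(414.5,-238,60,2.4);tips()
E
```

```text
wagon n 85 c [438.9  19.9] size [60.5 53.3] longaxis deg -88.8 mean [424.3  20.4] z 29.2
caul top? n 165 c [442.6  18.7] size [49.9 40. ] longaxis deg -88.4 mean [441.1  17.9] z 123.4
caul scene n 442 c [490.5  20.9] size [132.5  66.6] longaxis deg -7.2 mean [509.4  13.4] z 123.0
go [414.5, -238, 60, 2.4] t [-55.4 258.2  22.5] a [-0.    -0.005 -0.611] time 24.35
side -1 zmin [111. 111. 112. 112. 113. 113.] y -38.0 -4.0
side 1 zmin [122. 123. 123. 123. 123. 123.] y 37.0 66.0
tcp [485.9  16.   81.9] gap 0.5365923854938013 F [-1.1 -0.  -0.7]
```

Board is held. I'm carrying it to the rest.

{"api": "servo_tool", "payload": {
  "steps": [
    {"tx":-54,"ty":258,"tz":0,"ax":0,"ay":0,"az":-0.6,"hand":250},
    {"tx":-54,"ty":258,"tz":0,"ax":0,"ay":0,"az":-0.6,"hand":250},
    {"tx":-54,"ty":258,"tz":0,"ax":0,"ay":0,"az":-0.6,"hand":250},
    {"tx":-54,"ty":258,"tz":0,"ax":0,"ay":0,"az":-0.6,"hand":250},
    {"tx":-54,"ty":258,"tz":0,"ax":0,"ay":0,"az":-0.6,"hand":250},
    {"tx":-54,"ty":258,"tz":0,"ax":0,"ay":0,"az":-0.6,"hand":250},
    {"tx":-54,"ty":258,"tz":30,"ax":0,"ay":0,"az":-0.6,"hand":250},
    {"tx":-54,"ty":258,"tz":60,"ax":0,"ay":0,"az":-0.6,"hand":250},
    {"tx":-54,"ty":258,"tz":70,"ax":0,"ay":0,"az":-0.6,"hand":250},
    {"tx":-54,"ty":258,"tz":70,"ax":0,"ay":0,"az":-0.6,"hand":250}
  ]
}}

```text
time: 25.65
tool_pos: [0.4156, -0.2367, 0.0118]
tcp_rot: [-0.001, 1.0, 0.021, -0.001]
contact_force: [-0.0, -1.1, -0.0]
finger_gap: 0.543
grip_force: 62.1
```

```bash
python3 - <<'E'
from h import *
go(415.5,-238,-19,2.4)
q=cap('scene');V=cloud(q);m=box(V,.31,.52,-.30,-.17,.044,.062)&(q['color'].max(-1)>130);rect(V,m,'caul scene');print(np.percentile(V[m],[1,99],axis=0).round(3))
m=box(V,.31,.52,-.30,-.17,.012,.022);print('rest',np.percentile(V[m],[1,99],axis=0).round(3))
W=cloud(cap('top'));rect(W,box(W,.31,.52,-.30,-.17,.044,.062),'caul top')
E
```

```text
go [415.5, -238, -19, 2.4] t [-0.2  1.4 30.8] a [-0.006  0.009 -0.003] time 25.65
caul scene n 498 c [ 419.2 -228.6] size [137.6  58.9] longaxis deg -11.9 mean [ 435. -234.] z 51.4
[[ 0.358 -0.259  0.045]
 [ 0.483 -0.211  0.054]]
rest [[ 0.332 -0.275  0.012]
 [ 0.505 -0.198  0.019]]
caul top n 48 c [ 460.  -215.1] size [47.3 19. ] longaxis deg -24.6 mean [ 462.9 -219.2] z 51.1
```

{"api": "servo_tool", "payload": {
  "steps": [
    {"tx":-1,"ty":1,"tz":10,"ax":0,"ay":0,"az":0,"hand":250},
    {"tx":-1,"ty":1,"tz":20,"ax":0,"ay":0,"az":0,"hand":250},
    {"tx":-1,"ty":1,"tz":26,"ax":0,"ay":0,"az":0,"hand":250},
    {"tx":-1,"ty":1,"tz":28,"ax":0,"ay":0,"az":0,"hand":250},
    {"tx":-1,"ty":1,"tz":29,"ax":0,"ay":0,"az":0,"hand":250},
    {"tx":-1,"ty":1,"tz":29,"ax":0,"ay":0,"az":0,"hand":250}
  ]
}}

```text
time: 26.5
tool_pos: [0.4149, -0.239, -0.0167]
tcp_rot: [0.0, 1.0, 0.02, 0.0]
contact_force: [-0.3, -0.4, -1.0]
finger_gap: 0.541
grip_force: 62.1
```

{"api": "servo_tool", "payload": {
  "steps": [
    {"tx":0,"ty":0,"tz":1,"ax":0,"ay":0,"az":0,"hand":250},
    {"tx":0,"ty":0,"tz":1.5,"ax":0,"ay":0,"az":0,"hand":250},
    {"tx":0,"ty":0,"tz":1.5,"ax":0,"ay":0,"az":0,"hand":250}
  ]
}}

```text
time: 26.88
tool_pos: [0.4148, -0.239, -0.0182]
tcp_rot: [-0.0, 1.0, 0.02, 0.0]
contact_force: [-0.9, 0.4, -1.8]
finger_gap: 0.541
grip_force: 62.1
```

{"api": "servo_tool", "payload": {
  "steps": [
    {"tx":0,"ty":0,"tz":1,"ax":0,"ay":0,"az":0,"hand":250},
    {"tx":0,"ty":0,"tz":1.5,"ax":0,"ay":0,"az":0,"hand":250},
    {"tx":0,"ty":0,"tz":1.5,"ax":0,"ay":0,"az":0,"hand":250}
  ]
}}

```text
time: 27.25
tool_pos: [0.4149, -0.239, -0.0192]
tcp_rot: [0.0, 1.0, 0.02, 0.0]
contact_force: [-1.7, 1.1, 9.8]
finger_gap: 0.54
grip_force: 63.1
```

{"api": "servo_tool", "payload": {
  "steps": [
    {"tx":0,"ty":0,"tz":0,"ax":0,"ay":0,"az":0,"hand":90},
    {"tx":0,"ty":0,"tz":0,"ax":0,"ay":0,"az":0,"hand":90},
    {"tx":0,"ty":0,"tz":-2,"ax":0,"ay":0,"az":0,"hand":90},
    {"tx":0,"ty":0,"tz":-20,"ax":0,"ay":0,"az":0,"hand":70},
    {"tx":0,"ty":0,"tz":-70,"ax":0,"ay":0,"az":0,"hand":45},
    {"tx":0,"ty":0,"tz":-120,"ax":0,"ay":0,"az":0,"hand":45},
    {"tx":0,"ty":0,"tz":-120,"ax":0,"ay":0,"az":0,"hand":45}
  ]
}}

```text
time: 28.12
tool_pos: [0.4172, -0.2404, 0.1039]
tcp_rot: [0.002, 1.0, 0.02, 0.003]
contact_force: [0.4, -0.1, 0.0]
finger_gap: 0.824
grip_force: 0.0
```

```bash
python3 - <<'E'
from h import *
q=cap('scene');V=cloud(q);m=box(V,.31,.52,-.30,-.17,.0155,.027)&(q['color'].max(-1)>150);rect(V,m,'caul');print(np.percentile(V[m],[1,99],axis=0).round(3))
W=cloud(cap('top'));rect(W,box(W,.35,.62,-.07,.09,.022,.036),'wagon')
s=arm.read_state();print(s['finger_gap'],s['tool_pos']);go(475.3,17.2,100,-4.3)
E
```

```text
caul n 702 c [ 417.4 -237.4] size [173.9  71.1] longaxis deg 2.8 mean [ 422.9 -238.4] z 20.2
[[ 0.332 -0.268  0.016]
 [ 0.501 -0.204  0.024]]
wagon n 866 c [475.4  17.1] size [208.2  58.3] longaxis deg -4.3 mean [475.5  17. ] z 29.5
0.8225179517863935 [ 0.41487913 -0.2390315   0.10058753]
go [475.3, 17.2, 100, -4.3] t [  70.6 -253.6    0.5] a [ 0.003 -0.005  0.659] time 28.225
```

Board is on the rest, top at z 20. Now the wagon at (475.4,17.1), -4.3°.

{"api": "servo_tool", "payload": {
  "steps": [
    {"tx":70.5,"ty":-253.5,"tz":0,"ax":0,"ay":0,"az":0.66,"hand":45},
    {"tx":70.5,"ty":-253.5,"tz":0,"ax":0,"ay":0,"az":0.66,"hand":45},
    {"tx":70.5,"ty":-253.5,"tz":0,"ax":0,"ay":0,"az":0.66,"hand":45},
    {"tx":70.5,"ty":-253.5,"tz":0,"ax":0,"ay":0,"az":0.66,"hand":45},
    {"tx":70.5,"ty":-253.5,"tz":0,"ax":0,"ay":0,"az":0.66,"hand":45},
    {"tx":70.5,"ty":-253.5,"tz":0,"ax":0,"ay":0,"az":0.66,"hand":45},
    {"tx":70.5,"ty":-253.5,"tz":0,"ax":0,"ay":0,"az":0.66,"hand":45},
    {"tx":70.5,"ty":-253.5,"tz":50,"ax":0,"ay":0,"az":0.66,"hand":45},
    {"tx":70.5,"ty":-253.5,"tz":80,"ax":0,"ay":0,"az":0.66,"hand":45},
    {"tx":70.5,"ty":-253.5,"tz":80,"ax":0,"ay":0,"az":0.66,"hand":45}
  ]
}}

```text
time: 29.48
tool_pos: [0.4729, 0.0156, 0.0186]
tcp_rot: [0.0, 0.999, -0.039, -0.002]
contact_force: [-0.9, -0.1, 0.1]
finger_gap: 0.825
grip_force: 0.0
```

```bash
python3 - <<'E'
from h import *
go(475.4,17.1,-18,-4.3);tips()
E
```

```text
go [475.4, 17.1, -18, -4.3] t [ 2.5 -1.7 36.6] a [ 0.004  0.027 -0.014] time 29.475
side -1 zmin [10. 11. 12. 13. 17. 17.] y -47.0 16.0
side 1 zmin [27. 27. 28. 28. 28. 28.] y 16.0 78.0
tcp [474.2  15.9  19.9] gap 0.8260111146484374 F [0.1 0.7 0.7]
```

{"api": "servo_tool", "payload": {
  "steps": [
    {"tx":0,"ty":-0.5,"tz":15,"ax":0,"ay":0,"az":0,"hand":45},
    {"tx":0,"ty":-0.5,"tz":28,"ax":0,"ay":0,"az":0,"hand":45},
    {"tx":0,"ty":-0.5,"tz":34,"ax":0,"ay":0,"az":0,"hand":45},
    {"tx":0,"ty":-0.5,"tz":38,"ax":0,"ay":0,"az":0,"hand":45},
    {"tx":0,"ty":-0.5,"tz":38,"ax":0,"ay":0,"az":0,"hand":45}
  ]
}}

```text
time: 30.15
tool_pos: [0.4751, 0.0177, -0.0179]
tcp_rot: [0.0, 0.999, -0.038, -0.0]
contact_force: [0.1, -0.6, -0.3]
finger_gap: 0.825
grip_force: 0.0
```

{"api": "servo_tool", "payload": {
  "steps": [
    {"tx":0,"ty":0,"tz":0,"ax":0,"ay":0,"az":0,"hand":65},
    {"tx":0,"ty":0,"tz":0,"ax":0,"ay":0,"az":0,"hand":85},
    {"tx":0,"ty":0,"tz":0,"ax":0,"ay":0,"az":0,"hand":110},
    {"tx":0,"ty":0,"tz":0,"ax":0,"ay":0,"az":0,"hand":250},
    {"tx":0,"ty":0,"tz":0,"ax":0,"ay":0,"az":0,"hand":250}
  ]
}}

```text
time: 30.78
tool_pos: [0.4755, 0.0177, -0.0171]
tcp_rot: [-0.0, 0.999, -0.038, 0.0]
contact_force: [-1.6, 0.6, 7.7]
finger_gap: 0.665
grip_force: 62.0
```

{"api": "servo_tool", "payload": {
  "steps": [
    {"tx":0,"ty":0,"tz":-5,"ax":0,"ay":0,"az":0,"hand":250},
    {"tx":0,"ty":0,"tz":-20,"ax":0,"ay":0,"az":0,"hand":250},
    {"tx":0,"ty":0,"tz":-50,"ax":0,"ay":0,"az":0,"hand":250},
    {"tx":0,"ty":0,"tz":-70,"ax":0,"ay":0,"az":0,"hand":250},
    {"tx":0,"ty":0,"tz":-70,"ax":0,"ay":0,"az":0,"hand":250},
    {"tx":0,"ty":0,"tz":-70,"ax":0,"ay":0,"az":0,"hand":250}
  ]
}}

```text
time: 31.52
tool_pos: [0.4749, 0.0176, 0.0521]
tcp_rot: [-0.0, 0.999, -0.038, -0.0]
contact_force: [1.0, -0.2, -1.9]
finger_gap: 0.663
grip_force: 64.6
```

```bash
python3 - <<'E'
from h import *
p=cap('top');W=cloud(p);m=box(W,.35,.62,-.07,.09,.085,.115);rect(W,m,'wagon top view')
q=cap('scene');V=cloud(q);m=box(V,.50,.62,-.04,.07,.085,.115)&(q['color'][...,0]>60);rect(V,m,'wagon far deck')
P=V[box(V,.51,.58,-.015,.03,.09,.11)];print(len(P),np.linalg.lstsq(np.c_[P[:,:2]-[.475,.017],np.ones(len(P))],P[:,2],rcond=None)[0])
P=W[box(W,.38,.44,0,.04,.09,.11)];print(len(P),np.median(P,0))
for n,D in(('top',W),('scene',V)):
    m=box(D,.3,.64,.15,.58,.0145,.026);rect(D,m,n+' ribs');rect(D,box(D,.3,.64,.30,.415,.04,.09),'tender')
    for x in(.38,.42,.52,.56):  # slot walls
        m=(abs(D[...,0]-x)<.012)&box(D,0,1,.2,.34,-.1,.026);P=D[m];f=P[(P[:,2]<.0145)&(P[:,2]>.005)&(P[:,1]>.225)&(P[:,1]<.312)];print(x,len(f),np.percentile(f[:,1],[2,98]).round(4),f[:,1].mean().round(4))
go(473.2,266.6,53,2.6)
E
```

```text
wagon top view n 202 c [492.2  15.8] size [169.5  58. ] longaxis deg -3.6 mean [451.7  19.1] z 98.8
wagon far deck n 443 c [540.6  12. ] size [83.8 59. ] longaxis deg -4.6 mean [543.5  10.6] z 98.9
284 [-0.05480336  0.03054837  0.10227829]
90 [0.42681546 0.02000776 0.09906589]
top ribs n 1731 c [468.1 371.8] size [321.6 230. ] longaxis deg -87.2 mean [464.3 350.4] z 19.3
tender n 742 c [479.  369.9] size [151.3  58.1] longaxis deg 4.1 mean [481.4 370.5] z 64.7
0.38 105 [0.2319 0.2972] 0.2648
0.42 100 [0.2331 0.2989] 0.2675
0.52 105 [0.2376 0.3025] 0.2683
0.56 108 [0.2389 0.3059] 0.271
scene ribs n 1050 c [470.5 372.7] size [326.6 232. ] longaxis deg -87.3 mean [493.8 311.8] z 20.1
tender n 824 c [486.  371.1] size [150.   59.8] longaxis deg 4.6 mean [495.4 365.9] z 67.1
0.38 72 [0.2421 0.3024] 0.2732
0.42 69 [0.2443 0.3025] 0.2745
0.52 86 [0.2494 0.3064] 0.279
0.56 91 [0.2509 0.308 ] 0.2802
go [473.2, 266.6, 53, 2.6] t [ -20.  -248.2   -1.4] a [ 0.     0.008 -0.692] time 31.625
```

Wagon is held level, deck at z 99. Slot centre is about (473,267.3) at 2.7°. I'm moving over it.

{"api": "servo_tool", "payload": {
  "steps": [
    {"tx":-20,"ty":-249,"tz":0,"ax":0,"ay":0,"az":-0.7,"hand":250},
    {"tx":-20,"ty":-249,"tz":0,"ax":0,"ay":0,"az":-0.7,"hand":250},
    {"tx":-20,"ty":-249,"tz":0,"ax":0,"ay":0,"az":-0.7,"hand":250},
    {"tx":-20,"ty":-249,"tz":0,"ax":0,"ay":0,"az":-0.7,"hand":250},
    {"tx":-20,"ty":-249,"tz":0,"ax":0,"ay":0,"az":-0.7,"hand":250},
    {"tx":-20,"ty":-249,"tz":0,"ax":0,"ay":0,"az":-0.7,"hand":250},
    {"tx":-20,"ty":-249,"tz":20,"ax":0,"ay":0,"az":-0.7,"hand":250},
    {"tx":-20,"ty":-249,"tz":35,"ax":0,"ay":0,"az":-0.7,"hand":250},
    {"tx":-20,"ty":-249,"tz":35,"ax":0,"ay":0,"az":-0.7,"hand":250}
  ]
}}

```text
time: 32.75
tool_pos: [0.4729, 0.2658, 0.0159]
tcp_rot: [0.001, 1.0, 0.023, -0.001]
contact_force: [0.1, -0.0, -1.5]
finger_gap: 0.665
grip_force: 64.8
```

```bash
python3 - <<'E'
from h import *
go(473,267.3,-8,2.7)
p=cap('top');W=cloud(p);rect(W,box(W,.35,.62,.21,.33,.05,.075),'wagon top')
q=cap('scene');V=cloud(q);rect(V,box(V,.35,.62,.21,.33,.05,.075),'wagon scene')
u,v=px(q,[.473,.267,.03]);c=q['color'][max(v-70,0):v+60,u-85:u+85,::-1];cv2.imwrite('pics/s12.png',cv2.resize(c,None,fx=4.5,fy=4.5,interpolation=cv2.INTER_CUBIC))
E
```

```text
go [473, 267.3, -8, 2.7] t [ 0.2 -1.5 23.9] a [ 0.009  0.016 -0.009] time 32.75
wagon top n 140 c [520.7 240.8] size [112.6  33.4] longaxis deg 21.8 mean [541.  250.9] z 61.8
wagon scene n 695 c [476.  264.7] size [209.5  82.2] longaxis deg -0.2 mean [495. 260.] z 63.6
```

View pics/s12.png

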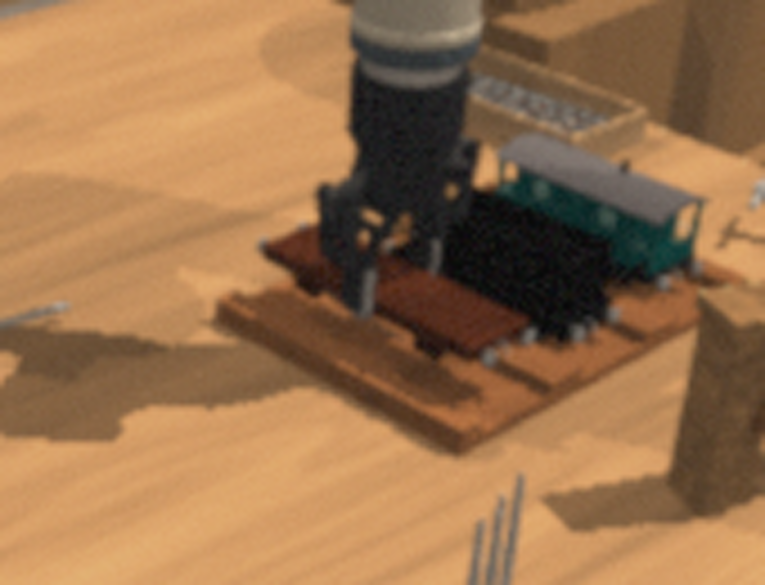

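The wagon hangs above the empty slot, parallel to the tender and clear of it. I'll lower it.

{"api": "servo_tool", "payload": {
  "steps": [
    {"tx":0,"ty":0,"tz":8,"ax":0,"ay":0,"az":0,"hand":250},
    {"tx":0,"ty":0,"tz":15,"ax":0,"ay":0,"az":0,"hand":250},
    {"tx":0,"ty":0,"tz":20,"ax":0,"ay":0,"az":0,"hand":250},
    {"tx":0,"ty":0,"tz":22,"ax":0,"ay":0,"az":0,"hand":250},
    {"tx":0,"ty":0,"tz":22,"ax":0,"ay":0,"az":0,"hand":250},
    {"tx":0,"ty":0,"tz":22,"ax":0,"ay":0,"az":0,"hand":250}
  ]
}}

```text
time: 33.6
tool_pos: [0.4741, 0.2675, -0.0046]
tcp_rot: [-0.0, 1.0, 0.023, 0.0]
contact_force: [-0.4, 0.5, -2.2]
finger_gap: 0.664
grip_force: 64.9
```

{"api": "servo_tool", "payload": {
  "steps": [
    {"tx":0,"ty":0,"tz":1,"ax":0,"ay":0,"az":0,"hand":250},
    {"tx":0,"ty":0,"tz":2,"ax":0,"ay":0,"az":0,"hand":250},
    {"tx":0,"ty":0,"tz":2,"ax":0,"ay":0,"az":0,"hand":250}
  ]
}}

```text
time: 33.98
tool_pos: [0.4739, 0.2674, -0.0068]
tcp_rot: [0.0, 1.0, 0.023, -0.0]
contact_force: [0.5, -0.4, -1.5]
finger_gap: 0.661
grip_force: 64.9
```

```bash
python3 - <<'E'
from h import *
go(473,267.3,-8,2.7)
V=cloud(cap('scene'));W=cloud(cap('top'))
rect(V,box(V,.35,.62,.21,.315,.033,.046),'wagon scene');rect(W,box(W,.35,.62,.21,.315,.033,.046),'wagon top')
E
```

```text
go [473, 267.3, -8, 2.7] t [-0.9  0.1  1.2] a [ 0.     0.001 -0.001] time 33.975
wagon scene n 600 c [476.7 268.3] size [209.6  88.3] longaxis deg 0.8 mean [494.9 262.9] z 40.2
wagon top n 136 c [523.4 240.4] size [116.5  33.5] longaxis deg 24.9 mean [541.8 251.6] z 38.9
```

{"api": "servo_tool", "payload": {
  "steps": [
    {"tx":0,"ty":0,"tz":0.7,"ax":0,"ay":0,"az":0,"hand":250},
    {"tx":0,"ty":0,"tz":1.3,"ax":0,"ay":0,"az":0,"hand":250},
    {"tx":0,"ty":0,"tz":1.3,"ax":0,"ay":0,"az":0,"hand":250}
  ]
}}

```text
time: 34.45
tool_pos: [0.474, 0.2675, -0.007]
tcp_rot: [-0.0, 1.0, 0.023, 0.0]
contact_force: [-3.3, -2.7, 12.3]
finger_gap: 0.665
grip_force: 66.6
```

{"api": "servo_tool", "payload": {
  "steps": [
    {"tx":0,"ty":0,"tz":0,"ax":0,"ay":0,"az":0,"hand":50},
    {"tx":0,"ty":0,"tz":0,"ax":0,"ay":0,"az":0,"hand":50},
    {"tx":0,"ty":0,"tz":0,"ax":0,"ay":0,"az":0,"hand":50},
    {"tx":0,"ty":0,"tz":-15,"ax":0,"ay":0,"az":0,"hand":50},
    {"tx":0,"ty":0,"tz":-60,"ax":0,"ay":0,"az":0,"hand":50},
    {"tx":0,"ty":0,"tz":-110,"ax":0,"ay":0,"az":0,"hand":50},
    {"tx":0,"ty":0,"tz":-160,"ax":0,"ay":0,"az":0,"hand":50},
    {"tx":0,"ty":200,"tz":-160,"ax":0,"ay":0,"az":0,"hand":50},
    {"tx":0,"ty":200,"tz":-160,"ax":0,"ay":0,"az":0,"hand":50},
    {"tx":0,"ty":200,"tz":-160,"ax":0,"ay":0,"az":0,"hand":50},
    {"tx":0,"ty":200,"tz":-160,"ax":0,"ay":0,"az":0,"hand":50},
    {"tx":0,"ty":200,"tz":-160,"ax":0,"ay":0,"az":0,"hand":50}
  ]
}}

```text
time: 35.95
tool_pos: [0.4836, 0.0673, 0.1527]
tcp_rot: [-0.0, 1.0, 0.022, 0.0]
contact_force: [-0.5, 0.3, 0.1]
finger_gap: 0.806
grip_force: 0.0
```

```bash
python3 - <<'E'
from h import *
p=cap('top','end.png');W=cloud(p);q=cap('scene');V=cloud(q)
for n,D in(('top',W),('scene',V)):
    rect(D,box(D,.35,.62,.21,.33,.032,.046),n+' wagon')
    rect(D,box(D,.3,.64,.15,.58,.0145,.026),n+' ribs');rect(D,box(D,.3,.64,.325,.415,.05,.09),'tender');rect(D,box(D,.3,.64,.415,.53,.05,.1),'van')
    rect(D,box(D,.45,.58,-.47,-.37,.021,.032),'block');rect(D,box(D,.34,.49,-.27,-.20,.0175,.027),'caul');rect(D,box(D,.55,.65,-.27,-.18,.02,.06),'weight')
E
```

```text
top wagon n 906 c [473.9 266.5] size [207.6  59.5] longaxis deg 2.9 mean [474. 266.] z 39.3
top ribs n 1705 c [468.3 371.8] size [321.9 230.4] longaxis deg -87.3 mean [466.1 353.1] z 19.3
tender n 681 c [481.3 370.7] size [142.5  54.1] longaxis deg 3.4 mean [483.4 372. ] z 65.8
van n 813 c [473.3 479. ] size [148.8  59.6] longaxis deg 2.3 mean [473.8 474.9] z 83.3
block n 207 c [ 518.6 -421.6] size [69.1 41.2] longaxis deg 0.4 mean [ 519.2 -421.7] z 25.4
caul n 346 c [ 413.9 -239.6] size [126.1  48.2] longaxis deg 2.9 mean [ 414.6 -239.4] z 20.3
weight n 68 c [ 598.6 -228.1] size [31.6 30.4] longaxis deg -62.5 mean [ 597.5 -226.5] z 27.0
scene wagon n 720 c [476.9 267.6] size [210.1  62.7] longaxis deg 2.4 mean [485.6 263.8] z 40.1
scene ribs n 817 c [472.7 371.9] size [324.8 232.6] longaxis deg -87.4 mean [503.2 306.9] z 20.3
tender n 692 c [482.8 372.4] size [146.1  58.9] longaxis deg 4.0 mean [494.4 368.3] z 70.6
van n 664 c [475.8 480.3] size [153.3  68. ] longaxis deg 1.9 mean [484.6 466.6] z 80.9
block n 459 c [ 521.3 -420.5] size [72.8 40.5] longaxis deg 0.7 mean [ 524.4 -421.2] z 26.3
caul n 591 c [ 411.3 -238.8] size [141.7  50.1] longaxis deg 2.3 mean [ 419.2 -239.3] z 20.5
weight n 169 c [ 602.5 -227.3] size [32.4 31.7] longaxis deg 57.0 mean [ 604.7 -228.8] z 27.8
```

All pieces measure within tolerance in both cameras, so I'm handing the job in.

```bash
python3 -c "
from bench import arm;print(arm.finish_job())"
```

```text
the job is handed in; nothing more can be done
None
```

I took the stack down in order: weight in its seat, block in its tray, board on its rest, wagon in the empty slot. By the cameras all four are within tolerance and the tender and van look undisturbed. I handed the job in at about 36 s, and no verdict came back.

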